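# Charge the shaker dish with mixing balls under a latched stop

## Robot

A 6-joint arm with a two-finger parallel gripper is mounted at the origin on the work surface. World frame = base frame: x ahead of the robot, y to its left, z up, the work surface at z = 0. Lengths are in m, angles in rad, forces in N, time in s.
With the tool pointing down it reaches from about 0.325 to 0.9 m from the base axis. Payload 3.5 kg.
Tool frame: the origin (TCP) lies at the very end of the fingers, on their centre line; the grasp point (between the pads) lies 19 mm behind it; z points along the fingers, y is the direction in which the jaws open and shut (so a half turn about z gives the same grasp; the last joint's range is limited). The gripper opens to 85 mm and grips with 20 to 120 N. Pads are 22 mm wide; open, the fingers measure 114 mm over their backs; the gripper's body (76 mm by 85 mm) begins 54 mm behind the grasp point. The pads swing forward as they close: fully open they stand 13 mm farther back than shut.
Start: joints at [-1.297, 0.276, -0.026, 1.268, 0, 1.467], TCP at [0.23, -0.581, 0.231] pointing down, gripper open.
Joint ranges: [-3.12, 3.12], [-0.85, 1.88], [-1.08, 1.24], [-1.95, 2.15], [-1.57, 1.53], [-3.14, 3.14]. Speed limits (rad/s): [2.57, 2.57, 3.14, 3.14, 3.14, 3.14].

## Interface

Orientations are given as a unit quaternion [x, y, z, w].
In Python, from workcell import arm gives the robot as it stands. The module is installed in compiled form; this text tells all that it offers.
- The arm moves only by the tool send_rows, never from a script. Its argument "deltas" is a list that holds one entry, the list of rows, each a list of 7 numbers: the shift along the tool's x, y, z in mm, then the turn, a rotation vector about the tool's x, y, z in degrees, then the closure, from -1 (fully open) to 1 (shut). A call has 1 to 10 rows; each row shifts and turns the commanded pose from where the row before left it, along the tool's axes as they then stand; what a row does not reach is not made up. A row lasts 1/10 s, in which the tool goes at most 50 mm and 8.59 degrees, less where a joint would pass 70% of its speed; a pose out of reach is approached as far as the arm can. A call with a gripper value outside its range is refused whole. The fingers move at their own pace and stop on an object; the grip force is fixed at half the most. Time passes only in rows, so rows that do not move let the fingers close. It gives the time, the measured TCP pose, the force and the opening at its end, in the units of the state.
- arm.get_obs(): the state, without advancing time (a new reading comes with each control period).
- arm.snapshot(name): name is "scene" or "side" or "wrist"; returns (picture, depth): 384x512x3 uint8, red, green, blue; 384x512 float32, m along the optical axis (not along the pixel's ray), 0 where there is no reading.
- arm.camera_info(name): a dict with "fx", "fy", "cx", "cy" (pixels), "view" (4x4, takes a point from world to camera coordinates). Camera axes: x right, y down, z forward; pixel columns grow to the right and rows downward; lengths in m; the calibration is good to about 2 mm. A picture is of the moment at which its call begins: read the wrist's pose just before it. camera_info takes no time and is no camera call; for the wrist camera it gives the pose at the moment of the call.
- arm.close_job(): hands the job in, once; it reports no verdict.
The state is a dict: "time": time; "qpos": joint angles; "joint_velocities": joint speeds; "joint_torque": joint torques, N m; "tool_pos": TCP position; "orientation": TCP orientation; "contact_force": force on the tool from outside, world axes, zero at the start; "moment": the same for the moment, N m; "grip_width": opening from 0.0 (shut) to 1.0 (fully open).
Only numpy, scipy, OpenCV 4.12 (cv2) and the standard library are available. Lean on these libraries where they do the work, as an engineer would, in place of code of your own. Each camera call takes 0.05 s, during which the arm holds its last target.

## Task

Before loading, make the shaker safe by pressing the red mushroom stop button fully down so that it stays down. Then use the scoop to move every orange mixing ball from the blue tub into the dark dish on the shaker, never touching a ball with the fingers, and lay the scoop upright back on its green mat with its whole bowl on the mat. Last of all, twist the stop button clockwise so that it comes fully up again; leave the bottles and glassware around as they stand.

Things in the scene. Friction and masses are not known exactly. Their poses are not given: they have to be found in the camera images.
- stop_press (a joint): How far the red mushroom stop button is pressed: 0 (up) to 0.008 m (fully down). About 5 N moves it; it stays where it is left. Turning its head clockwise seen from above (0.8 rad at most; not the other way from rest) lifts a pressed head steadily by a cam, fully up at about 0.78 rad. Let go, the head slowly springs back in angle but stays up.
- stop_top (a point): Centre of the flat top of the red mushroom head, 94 mm above the table when up, 86 mm when down; z up. Head 42 mm across, 24 mm tall; its vertical sides for gripping run from 4 to 20 mm below this point. It stands on a yellow box 90 x 90 mm, 44 mm high (black collar to 48 mm).
- tub: Blue open tub, white floor, fixed. Inside 63 mm wide, walls 6 mm, rim 62 mm above the table. Origin: on the table under its middle; x along its length. Floor 8 mm above the table from x = -100 to +12 mm, then rising 8 degrees to the upright wall at x = +130. At x = -100 (end nearer the robot, where the balls gather) the end wall leans outward 35 degrees, to x = -138 at the rim.
- tub_end (a point): Middle of the bottom edge of the tub's leaning -x end wall, inside, on the floor, 8 mm above the table; axes as the tub's (x points along the tub, away from this end).
- shaker: White shaker, 200 x 200 mm, fixed to the table, with a steel top plate 56 mm high that carries the dark steel dish in its middle. Origin: centre of its underside.
- dish_in (a point): Centre of the inner floor of the dish, 61 mm above the table. The dish is a fixed round dish, inside radius 60 mm at the floor and 66 mm at the rim, rim 111 mm above the table.
- mat: Green mat, fixed, 170 x 110 x 4 mm; origin at the centre of its underside, x along its length. The scoop lies on it at the start, its mouth towards the mat's -x end.
- scoop: Steel scoop, loose, 0.12-0.2 kg. Origin: centre of the underside of its bowl; z up; open mouth faces -x. Bowl x -33 (lip) to +33 mm, 55 mm wide (51 inside), side (from x = -20) and rear walls 38 mm high, floor 2 mm thick, flat to the lip. A post at x 33 to 43 mm carries the blue handle: a straight bar along x from -10 to +100 mm, 18 mm wide in y, 78 to 98 mm above the underside.
- scoop_grip (a point): Grip point in the middle of the scoop's blue handle bar: x = +45, z = +88 mm in the scoop's frame; axes as the scoop's.
- ball0: Orange ceramic mixing ball, 24 mm diameter, 22 g, glazed and slippery, soon stops rolling; origin at its centre. Starts in the tub; 5 to 8 of the eight are present.
- ball1: Orange ceramic mixing ball, 24 mm diameter, 22 g, glazed and slippery, soon stops rolling; origin at its centre. Starts in the tub; 5 to 8 of the eight are present.
- ball2: Orange ceramic mixing ball, 24 mm diameter, 22 g, glazed and slippery, soon stops rolling; origin at its centre. Starts in the tub; 5 to 8 of the eight are present.
- ball3: Orange ceramic mixing ball, 24 mm diameter, 22 g, glazed and slippery, soon stops rolling; origin at its centre. Starts in the tub; 5 to 8 of the eight are present.
- ball4: Orange ceramic mixing ball, 24 mm diameter, 22 g, glazed and slippery, soon stops rolling; origin at its centre. Starts in the tub; 5 to 8 of the eight are present.
- ball5: Orange ceramic mixing ball, 24 mm diameter, 22 g, glazed and slippery, soon stops rolling; origin at its centre. Starts in the tub; 5 to 8 of the eight are present.
- ball6: Orange ceramic mixing ball, 24 mm diameter, 22 g, glazed and slippery, soon stops rolling; origin at its centre. Starts in the tub; 5 to 8 of the eight are present.
- ball7: Orange ceramic mixing ball, 24 mm diameter, 22 g, glazed and slippery, soon stops rolling; origin at its centre. Starts in the tub; 5 to 8 of the eight are present.
- jar: Small amber jar with blue cap, 40 mm across, 50 mm tall; bystander, origin at its underside.
- vial: Small clear bottle with white cap, 32 mm across, 60 mm tall; bystander, origin at its underside.
- beaker: Glass beaker, 70 mm across, 90 mm tall; bystander, origin at its underside.
- amber: Amber bottle, 90 mm across, 170 mm tall; bystander, origin at its underside.
- reagent: Clear bottle with white cap, 90 mm across, 170 mm tall; bystander, origin at its underside.
Not all that is in view belongs to the job. Leave any grey or purple look-alike of the mat alone.

How it is judged:
On the way, in this order (a step that is already met when the one before it is completed fails the run):
1. the stop button is pressed fully down (value of joint stop_press above 0.007 m), for 0.2 s.
2. a ball is carried in the scoop, clear of the tub, the stop still down (((x of ball0 in the frame of scoop between -0.033 and 0.033 m and y of ball0 in the frame of scoop between -0.028 and 0.028 m and z of ball0 in the frame of scoop between 0 and 0.05 m and height (world z) of ball0 above 0.1 m) or (x of ball1 in the frame of scoop between -0.033 and 0.033 m and y of ball1 in the frame of scoop between -0.028 and 0.028 m and z of ball1 in the frame of scoop between 0 and 0.05 m and height (world z) of ball1 above 0.1 m) or (x of ball2 in the frame of scoop between -0.033 and 0.033 m and y of ball2 in the frame of scoop between -0.028 and 0.028 m and z of ball2 in the frame of scoop between 0 and 0.05 m and height (world z) of ball2 above 0.1 m) or (x of ball3 in the frame of scoop between -0.033 and 0.033 m and y of ball3 in the frame of scoop between -0.028 and 0.028 m and z of ball3 in the frame of scoop between 0 and 0.05 m and height (world z) of ball3 above 0.1 m) or (x of ball4 in the frame of scoop between -0.033 and 0.033 m and y of ball4 in the frame of scoop between -0.028 and 0.028 m and z of ball4 in the frame of scoop between 0 and 0.05 m and height (world z) of ball4 above 0.1 m) or (x of ball5 in the frame of scoop between -0.033 and 0.033 m and y of ball5 in the frame of scoop between -0.028 and 0.028 m and z of ball5 in the frame of scoop between 0 and 0.05 m and height (world z) of ball5 above 0.1 m) or (x of ball6 in the frame of scoop between -0.033 and 0.033 m and y of ball6 in the frame of scoop between -0.028 and 0.028 m and z of ball6 in the frame of scoop between 0 and 0.05 m and height (world z) of ball6 above 0.1 m) or (x of ball7 in the frame of scoop between -0.033 and 0.033 m and y of ball7 in the frame of scoop between -0.028 and 0.028 m and z of ball7 in the frame of scoop between 0 and 0.05 m and height (world z) of ball7 above 0.1 m)) and value of joint stop_press above 0.006 m), for 0.2 s.
3. every ball lies in the dish, the stop still down (horizontal distance between each of ball0, ball1, ball2, ball3, ball4, ball5, ball6, ball7 and dish_in below 0.062 m and z of ball0 in the frame of dish_in between 0 and 0.05 m and z of ball1 in the frame of dish_in between 0 and 0.05 m and z of ball2 in the frame of dish_in between 0 and 0.05 m and z of ball3 in the frame of dish_in between 0 and 0.05 m and z of ball4 in the frame of dish_in between 0 and 0.05 m and z of ball5 in the frame of dish_in between 0 and 0.05 m and z of ball6 in the frame of dish_in between 0 and 0.05 m and z of ball7 in the frame of dish_in between 0 and 0.05 m and value of joint stop_press above 0.006 m), for 0.2 s.
4. the scoop lies upright on its mat, let go, the stop still down (x of scoop in the frame of mat between -0.06 and 0.06 m and y of scoop in the frame of mat between -0.035 and 0.035 m and angle between scoop's own z axis and vertical below 0.12 rad and height (world z) of scoop below 0.012 m and linear speed of scoop below 0.05 m/s and value of joint stop_press above 0.006 m and contact force between the fingers and scoop below 0.1 N), for 0.2 s.
5. the stop button is up again (value of joint stop_press below 0.0015 m), for 0.2 s.
At the end, for the whole second after the job is handed in: Every ball lies in the dish (within 62 mm of its axis, centre under 50 mm above its floor); the scoop stands still and upright (within 0.12 rad) on the mat, the centre of its bowl within 60 mm along and 35 mm across of the mat's centre; the stop button is up to within 1.5 mm (horizontal distance between each of ball0, ball1, ball2, ball3, ball4, ball5, ball6, ball7 and dish_in below 0.062 m and z of ball0 in the frame of dish_in between 0 and 0.05 m and z of ball1 in the frame of dish_in between 0 and 0.05 m and z of ball2 in the frame of dish_in between 0 and 0.05 m and z of ball3 in the frame of dish_in between 0 and 0.05 m and z of ball4 in the frame of dish_in between 0 and 0.05 m and z of ball5 in the frame of dish_in between 0 and 0.05 m and z of ball6 in the frame of dish_in between 0 and 0.05 m and z of ball7 in the frame of dish_in between 0 and 0.05 m and x of scoop in the frame of mat between -0.06 and 0.06 m and y of scoop in the frame of mat between -0.035 and 0.035 m and angle between scoop's own z axis and vertical below 0.12 rad and height (world z) of scoop below 0.012 m and linear speed of scoop below 0.05 m/s and value of joint stop_press below 0.0015 m); the robot touches nothing.
It fails at once if a ball is touched with the fingers (contact force between the fingers and ball0 above 0.3 N or contact force between the fingers and ball1 above 0.3 N or contact force between the fingers and ball2 above 0.3 N or contact force between the fingers and ball3 above 0.3 N or contact force between the fingers and ball4 above 0.3 N or contact force between the fingers and ball5 above 0.3 N or contact force between the fingers and ball6 above 0.3 N or contact force between the fingers and ball7 above 0.3 N).
It fails at once if a bottle, jar, vial or beaker is pushed more than 30 mm or tipped (distance of any of jar, vial, beaker, amber, reagent from where it was at the start of the episode above 0.03 m or angle between any of jar, vial, beaker, amber, reagent's own z axis and vertical above 0.5 rad).
Of ball0, ball1, ball2, ball3, ball4, ball5, ball6, ball7 only 5 to 8 are there at a start; the rules pass over those that are not, and their reading is None.
At some moment in a run one of scoop may be knocked a few centimetres aside while the robot is not near it.
It also fails if it takes over 210 s, if anything falls off the work surface, if the arm or the gripper's body presses on something with over 40 N, if the wrist force passes 120 N, or if a joint passes its speed limit or range.

## Working session

There is one attempt and no reset: what is moved stays moved. The work goes in short steps, Python scripts to look and compute and a tool call to move; the robot and the scene stay as the last step left them, time stands still between calls to the robot, and variables do not carry over. Pictures are saved under pics/ and viewed, and the job is handed in when it is done.

Besides the shell and the picture viewer there is one more tool, called after ">>>" as name(argument=value, ...), one argument or row to a line, values as JSON. send_rows: Moves the arm, as the interface text tells. Its arguments: {"type":"object","properties":{"deltas":{"type":"array","items":{"type":"array","items":{"type":"array","items":{"type":"number"}}}}},"required":["deltas"]}

```bash
mkdir -p pics
cat > h.py <<'E'
import numpy as np, cv2
from workcell import arm
from scipy.spatial.transform import Rotation as R
def snap(n,f):
    info=arm.camera_info(n); p,d=arm.snapshot(n)
    cv2.imwrite('pics/'+f+'.png',cv2.cvtColor(p,cv2.COLOR_RGB2BGR)); return p,d,info
def pts(d,info):
    v,u=np.mgrid[0:d.shape[0],0:d.shape[1]]
    c=np.stack([(u-info['cx'])/info['fx']*d,(v-info['cy'])/info['fy']*d,d,np.ones_like(d)],-1)
    w=c@np.linalg.inv(np.array(info['view'])).T
    w=w[...,:3]; w[d==0]=np.nan; return w
E
python3 - <<'E'
from h import *
print(arm.get_obs())
for n in ['scene','side','wrist']:
    p,d,i=snap(n,n+'0'); print(n,i); np.savez('pics/'+n+'0.npz',p=p,d=d,w=pts(d,i))
E
```

```text
{'time': 0.0, 'qpos': array([-1.29742613e+00,  2.77129356e-01, -2.78908448e-02,  1.26800212e+00,
       -1.22843727e-05,  1.46740277e+00]), 'joint_velocities': array([ 0.00087531,  0.00064913, -0.00065693,  0.00197523, -0.00060356,
       -0.00034331]), 'joint_torque': array([ 1.67712136e-03, -4.45505512e+01,  2.95204031e+01,  1.64768763e-02,
       -7.23709412e-07, -4.98650721e-06]), 'tool_pos': array([ 0.22972432, -0.58040811,  0.23015727]), 'orientation': array([ 9.82307937e-01,  1.87269533e-01, -1.00597715e-04, -1.10845593e-03]), 'contact_force': array([-0.06007405,  0.0520301 ,  0.86271077]), 'moment': array([ 0.02073068, -0.00490551, -0.04172741]), 'grip_width': 0.9980509719092319}
scene {'fx': 411.6099971728994, 'fy': 411.6099971728994, 'cx': 255.61496708926174, 'cy': 190.23987884699994, 'view': array([[ 0.18682899,  0.98230332, -0.0132334 , -0.00533611],
       [ 0.81426952, -0.16237786, -0.55731372, -0.38184741],
       [-0.54959993,  0.0933468 , -0.83019654,  1.49467029],
       [ 0.        ,  0.        ,  0.        ,  1.        ]])}
side {'fx': 386.6872497384916, 'fy': 386.6872497384916, 'cx': 253.80711088063123, 'cy': 191.97437525004227, 'view': array([[-0.88125577, -0.47218308,  0.02077044,  0.40855262],
       [-0.33817163,  0.59922434, -0.72565153,  0.31309067],
       [ 0.33019422, -0.64650856, -0.68774883,  0.89619801],
       [ 0.        ,  0.        ,  0.        ,  1.        ]])}
wrist {'fx': 303.4632954145114, 'fy': 303.4632954145114, 'cx': 254.73669591611528, 'cy': 191.36489559630857, 'view': array([[ 0.36736526, -0.93007409, -0.00222554, -0.62359381],
       [-0.88588963, -0.35063985,  0.30372893, -0.03844536],
       [-0.28327077, -0.10960788, -0.95275589,  0.3804352 ],
       [ 0.        ,  0.        ,  0.        ,  1.        ]])}
```

View pics/scene0.png

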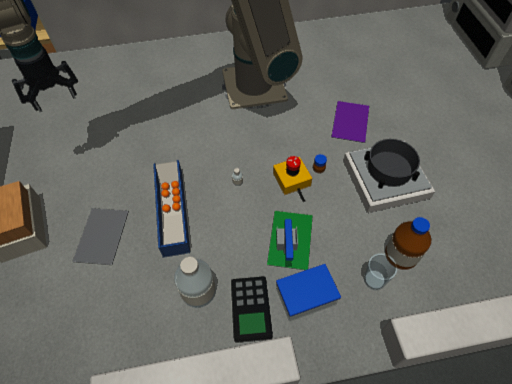

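View pics/side0.png

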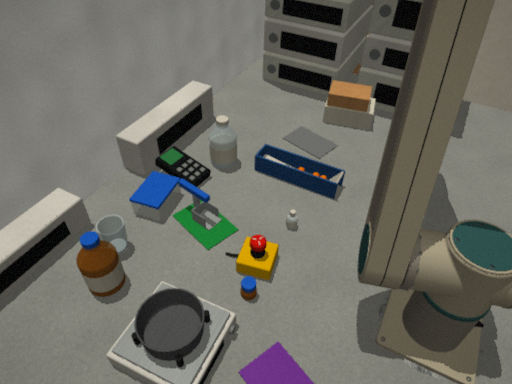

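View pics/wrist0.png

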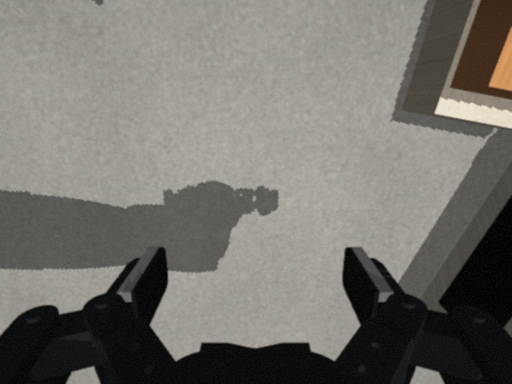

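The scene view shows the tub at about (172,207), the button at (293,165), the scoop on its green mat at (290,240) and the dish at (393,160). There are about 6 or 7 balls near (172,193). Next I measure everything from depth and colour.

```bash
cat > m.py <<'E'
from h import *
def comps(w,hsv,lo,hi,zmin,zmax,mina=15):
    m=cv2.inRange(hsv,lo,hi)>0
    z=w[...,2]; m&=(z>zmin)&(z<zmax)
    n,l,s,c=cv2.connectedComponentsWithStats(m.astype(np.uint8))
    return [(l==i) for i in range(1,n) if s[i,4]>=mina]
E
python3 - <<'E'
from m import *
for n in ['scene','side']:
    D=np.load(f'pics/{n}0.npz'); w=D['w']; hsv=cv2.cvtColor(D['p'],cv2.COLOR_RGB2HSV)
    for name,lo,hi,z0,z1 in [('red',(0,150,80),(6,255,255),.07,.12),('yellow',(18,150,100),(32,255,255),.03,.06),('green',(45,100,50),(75,255,255),-.01,.03),('blue',(100,120,50),(125,255,255),-.01,.25),('orange',(7,150,120),(17,255,255),-.01,.06),('purple',(130,80,40),(160,255,255),-.02,.03)]:
        for m in comps(w,hsv,lo,hi,z0,z1):
            q=w[m]; vv,uu=np.nonzero(m); zz=q[:,2]
            top=q[zz>np.nanpercentile(zz,60)]
            r=cv2.minAreaRect((q[:,:2]*1000).astype(np.float32))
            print(n,name,m.sum(),'px',int(uu.mean()),int(vv.mean()),'mean',q.mean(0).round(3),'zmax',zz.max().round(3),'rect',np.round(r[0],1),np.round(r[1],1),round(r[2],1))
E
```

```text
scene red 124 px 293 162 mean [0.44  0.032 0.092] zmax 0.098 rect [437.2  32.6] [34.5 41.7] 78.4
scene yellow 512 px 291 174 mean [0.447 0.03  0.043] zmax 0.05 rect [436.3  32.9] [92.1 90.4] 10.7
scene green 1542 px 291 240 mean [ 0.638 -0.015  0.004] zmax 0.013 rect [632.6 -17.2] [109.7 172.6] 70.8
scene blue 117 px 320 159 mean [0.412 0.126 0.046] zmax 0.053 rect [392.9 133.2] [33.6 77.6] 70.3
scene blue 641 px 171 223 mean [ 0.545 -0.332  0.052] zmax 0.067 rect [ 482.8 -331.9] [ 74.7 280.6] 89.7
scene blue 244 px 420 225 mean [0.735 0.267 0.163] zmax 0.174 rect [694.7 311.9] [ 38.7 167.4] 41.7
scene blue 292 px 288 239 mean [ 0.681 -0.039  0.101] zmax 0.106 rect [677.9 -38.1] [ 17.7 109.9] 77.7
scene blue 2077 px 307 289 mean [ 0.803 -0.018  0.061] zmax 0.069 rect [788.6  -9.2] [116.7 153.1] 8.7
scene orange 173 px 175 194 mean [ 0.442 -0.317  0.028] zmax 0.035 rect [ 440.2 -316.6] [ 22.  101.3] 87.7
scene orange 87 px 164 189 mean [ 0.415 -0.346  0.028] zmax 0.034 rect [ 411.4 -346.4] [21.3 48.2] 84.4
scene orange 47 px 165 207 mean [ 0.479 -0.348  0.028] zmax 0.034 rect [ 473.  
[... 532 characters left out ...]
 blue 1369 px 162 189 mean [ 0.772 -0.016  0.07 ] zmax 0.107 rect [739.5 -54.4] [224.4 197.7] 7.1
side blue 268 px 89 239 mean [0.732 0.269 0.169] zmax 0.175 rect [735.9 267.4] [38.  37.4] 87.2
side blue 196 px 248 283 mean [0.41  0.13  0.049] zmax 0.054 rect [411.6 128.1] [33.2 35.5] 29.3
side orange 17 px 300 168 mean [ 0.476 -0.345  0.031] zmax 0.034 rect [ 474.7 -345. ] [14.8 15.5] 75.3
side orange 16 px 315 173 mean [ 0.425 -0.344  0.031] zmax 0.035 rect [ 424.6 -344.7] [16.9  9. ] 13.4
side orange 16 px 323 176 mean [ 0.398 -0.343  0.031] zmax 0.035 rect [ 398.6 -342.2] [19.   9.8] 10.3
side purple 1798 px 274 368 mean [0.276 0.26  0.005] zmax 0.01 rect [266.5 274.4] [110.9 112.2] 65.4
```

Run:
```python
import cv2
for n,b in [('scene',(140,150,200,260)),('scene',(260,140,330,280)),('side',(240,130,350,210)),('scene',(330,130,450,220))]:
    im=cv2.imread(f'pics/{n}0.png'); x0,y0,x1,y1=b
    c=cv2.resize(im[y0:y1,x0:x1],None,fx=4,fy=4,interpolation=cv2.INTER_CUBIC); cv2.imwrite(f'pics/c_{n}_{x0}.png',c); print(c.shape)
```

```text
(440, 240, 3)
(560, 280, 3)
(320, 440, 3)
(360, 480, 3)
```

View pics/c_scene_140.png

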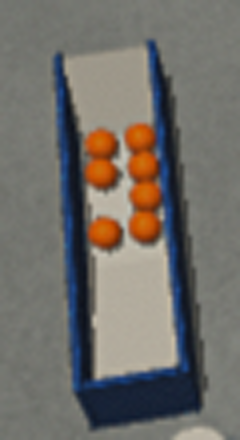

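View pics/c_scene_260.png

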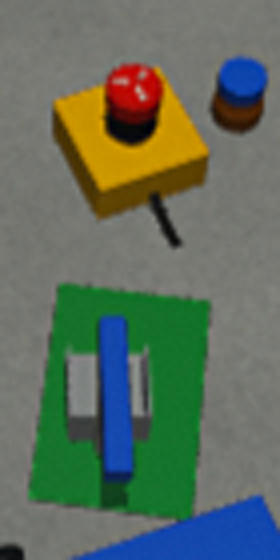

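Run:
```python
from m import *
D=np.load('pics/scene0.npz'); w=D['w']
# dish rim z ~ .105-.115
m=(np.abs(w[...,2]-.111)<.004)&(w[...,1]>.12)&(w[...,0]<.6)
print(m.sum()); (c,r)=cv2.minEnclosingCircle((w[m][:,:2]*1000).astype(np.float32)); print('dish',c,r)
D2=np.load('pics/side0.npz'); w2=D2['w']
m=(np.abs(w2[...,2]-.111)<.004)&(w2[...,1]>.12)&(w2[...,0]<.6)&(w2[...,0]>.3)
(c,r)=cv2.minEnclosingCircle((w2[m][:,:2]*1000).astype(np.float32)); print('dish',c,r)
for nm,W in (('sc',w),('sd',w2)):
    m=(np.abs(W[...,2]-.056)<.004)&(W[...,1]>.12)&(W[...,0]<.65)&(W[...,0]>.3)
    print('shaker',cv2.minAreaRect((W[m][:,:2]*1000).astype(np.float32)))
    m=(np.abs(W[...,2]-.062)<.003)&(W[...,1]<-.27)&(W[...,1]>-.4)&(W[...,0]<.65)&(W[...,0]>.3)
    print('tubrim',cv2.minAreaRect((W[m][:,:2]*1000).astype(np.float32)), np.percentile(W[m][:,0],[1,99]))
    # handle top
    m=(W[...,2]>.094)&(W[...,2]<.11)&(abs(W[...,1]+.04)<.08)&(W[...,0]<.75)&(W[...,0]>.58)
    print('handle',cv2.minAreaRect((W[m][:,:2]*1000).astype(np.float32)))
```

```text
398
dish (180.02719116210938, 561.6442260742188) 469.8788146972656
dish (492.8114013671875, 312.05657958984375) 70.39602661132812
shaker ((494.8997802734375, 273.684326171875), (181.77606201171875, 257.5232849121094), 3.6139533519744873)
tubrim ((481.6029968261719, -332.12921142578125), (75.37505340576172, 279.8980712890625), 89.82685852050781) [0.34349368 0.62091262]
handle ((677.8047485351562, -37.98069381713867), (17.666141510009766, 109.97908782958984), 77.0602035522461)
shaker ((486.72308349609375, 263.8680725097656), (197.02972412109375, 277.1647644042969), 2.895540714263916)
tubrim ((482.8536376953125, -331.3059997558594), (81.6265640258789, 281.7770690917969), 89.74544525146484) [0.34400028 0.62152087]
handle ((676.8472900390625, -36.775299072265625), (21.005050659179688, 109.96697235107422), 78.97339630126953)
```

Seven balls are in the tub: four in the column at y≈-0.317 and three at y≈-0.346. Tub origin is about (0.486,-0.3315), the dish about (0.493,0.312) and the button about (0.436,0.0345). First I turn the tool with the fingers shut.

>>> send_rows(
  deltas=[
    [[0,0,0,0,0,-8.5,1],[0,0,0,0,0,-8.5,1],[0,0,0,0,0,-8.5,1],[0,0,0,0,0,-8.5,1],[0,0,0,0,0,-8.5,1],[0,0,0,0,0,-8.5,1],[0,0,0,0,0,-8.5,1],[0,0,0,0,0,-8.5,1],[0,0,0,0,0,-8.5,1],[0,0,0,0,0,-8.5,1]],
  ],
)

```text
time: 1.15
tool_pos: [0.2299, -0.5808, 0.2308]
orientation: [0.595, 0.804, 0.0, -0.0]
contact_force: [-0.0, 1.0, -0.4]
grip_width: -0.001
```

>>> send_rows(
  deltas=[
    [[0,0,0,0,0,-8.5,1],[0,0,0,0,0,-8.5,1],[0,0,0,0,0,-8.5,1],[0,0,0,0,0,-8.5,1],[0,0,0,0,0,-8.5,1],[0,0,0,0,0,-8.5,1],[0,0,0,0,0,-8.5,1],[0,0,0,0,0,-8.5,1],[0,0,0,0,0,-5.4,1],[0,0,0,0,0,0,1]],
  ],
)

```text
time: 2.15
tool_pos: [0.2299, -0.5809, 0.2308]
orientation: [0.0, 1.0, 0.0, -0.0]
contact_force: [-0.0, -0.3, -0.2]
grip_width: 0.002
```

```bash
cat >> h.py <<'E'
def show():
    o=arm.get_obs(); r=R.from_quat(o['orientation']); M=r.as_matrix()
    print('t',round(o['time'],2),'pos',(o['tool_pos']*1000).round(1),'x',M[:,0].round(3),'y',M[:,1].round(3),'z',M[:,2].round(3),'q',np.degrees(o['qpos']).round(1),'F',o['contact_force'].round(1),'g',round(o['grip_width'],3)); return o,M
def to(target_mm,M=None):
    o,M0=show()
    d=np.array(target_mm)-o['tool_pos']*1000
    print('tool delta mm',(M0.T@d).round(1))
    if M is not None: print('rotvec tool deg',np.degrees(R.from_matrix(M0.T@M).as_rotvec()).round(2))
def down(psi):  # tool pointing down, tool x at yaw psi deg
    p=np.radians(psi); c,s=np.cos(p),np.sin(p)
    return np.array([[c,s,0],[s,-c,0],[0,0,-1.]])
E
python3 -c "
from h import *
to([436,34.5,200],down(180))"
```

```text
t 2.15 pos [ 229.9 -580.9  230.8] x [-1.  0.  0.] y [0.    1.    0.001] z [-0.     0.001 -1.   ] q [-74.3  15.9  -1.5  72.7   0.  -74.3] F [-0.  -0.3 -0.2] g 0.002
tool delta mm [-205.9  615.4   31.3]
rotvec tool deg [ 0.05 -0.01 -0.02]
```

>>> send_rows(
  deltas=[
    [[-12.9,38.5,2,0,0,0,1],[-12.9,38.5,2,0,0,0,1],[-12.9,38.5,2,0,0,0,1],[-12.9,38.5,2,0,0,0,1],[-12.9,38.5,2,0,0,0,1],[-12.9,38.5,2,0,0,0,1],[-12.9,38.5,2,0,0,0,1],[-12.9,38.5,2,0,0,0,1]],
  ],
)

```text
time: 2.95
tool_pos: [0.3333, -0.2716, 0.2152]
orientation: [0.002, 1.0, -0.0, 0.0]
contact_force: [0.8, 0.2, 0.2]
grip_width: 0.002
```

>>> send_rows(
  deltas=[
    [[-12.9,38.5,2,0,0,0,1],[-12.9,38.5,2,0,0,0,1],[-12.9,38.5,2,0,0,0,1],[-12.9,38.5,2,0,0,0,1],[-12.9,38.5,2,0,0,0,1],[-12.9,38.5,2,0,0,0,1],[-12.9,38.5,2,0,0,0,1],[-12.9,38.5,2,0,0,0,1],[0,0,0,0,0,0,1]],
  ],
)

```text
time: 3.85
tool_pos: [0.4372, 0.0385, 0.1991]
orientation: [-0.002, 1.0, 0.001, 0.0]
contact_force: [-0.0, -0.4, -0.7]
grip_width: 0.004
```

```bash
python3 -c "
from h import *
p,d,i=snap('wrist','w1'); to([436,34.5,86],down(180))
w=pts(d,i)
from m import comps
hsv=cv2.cvtColor(p,cv2.COLOR_RGB2HSV)
for m in comps(w,hsv,(0,150,80),(6,255,255),.06,.12): 
  q=w[m]; q=q[q[:,2]>.088]; print(m.sum(), cv2.minEnclosingCircle((q[:,:2]*1000).astype(np.float32)), q[:,2].mean())
for m in comps(w,hsv,(18,150,100),(32,255,255),.03,.06):
  print(cv2.minAreaRect((w[m][:,:2]*1000).astype(np.float32)))
"
```

```text
t 3.9 pos [436.6  36.7 199.1] x [-1.    -0.003  0.   ] y [-0.003  1.     0.   ] z [-0.  0. -1.] q [ -3.7  -2.1 -26.   66.2  -0.   -3.8] F [ 0.2 -0.8  0.4] g 0.001
tool delta mm [  0.5  -2.2 113.1]
rotvec tool deg [ 0.   -0.03  0.15]
1491 ((434.29852294921875, 35.13673400878906), 20.36941909790039) 0.09332137939982715
((434.9641418457031, 34.958038330078125), (89.37022399902344, 88.9168701171875), 11.209141731262207)
```

View pics/w1.png

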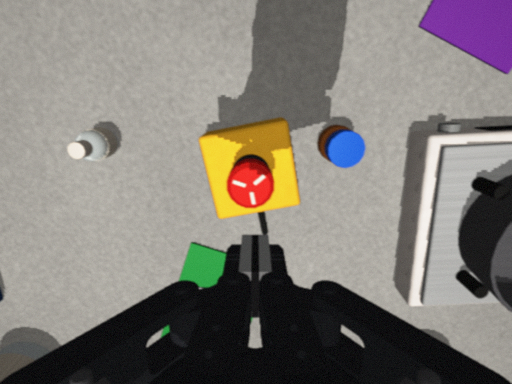

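The wrist picture has the button head at (250,183) with its centre at (0.435,0.035), and the jar and vial are well clear. I descend on it.

>>> send_rows(
  deltas=[
    [[2,-2,30,0,0,0,1],[0,0,30,0,0,0,1],[0,0,25,0,0,0,1],[0,0,15,0,0,0,1],[0,0,4,0,0,0,1],[0,0,4,0,0,0,1],[0,0,3,0,0,0,1],[0,0,2,0,0,0,1],[0,0,1,0,0,0,1],[0,0,1,0,0,0,1]],
  ],
)

```text
time: 4.9
tool_pos: [0.4354, 0.0324, 0.0858]
orientation: [0.0, 1.0, -0.001, 0.001]
contact_force: [-6.0, -1.6, 17.3]
grip_width: -0.001
```

```bash
python3 -c "
from h import *
to([435,35,85])"
```

```text
t 4.9 pos [435.4  32.4  85.8] x [-1.     0.    -0.002] y [ 0.     1.    -0.001] z [ 0.002 -0.001 -1.   ] q [ -4.2   4.3 -34.7  50.9  -0.1  -4.2] F [-6.  -1.6 17.3] g -0.001
tool delta mm [0.4 2.6 0.8]
```

>>> send_rows(
  deltas=[
    [[0,0,0,0,0,0,1],[0,0,0,0,0,0,1],[0,0,0,0,0,0,1],[0,0,-10,0,0,0,1],[0,0,-40,0,0,0,1],[0,0,-45,0,0,6,-1],[-40,-10,-10,0,0,6,-1],[-40,-15,0,0,0,0,-1],[-40,-15,0,0,0,0,-1],[0,0,0,0,0,0,-1]],
  ],
)

```text
time: 5.9
tool_pos: [0.5511, -0.0299, 0.1904]
orientation: [0.106, 0.994, -0.0, 0.003]
contact_force: [-1.6, 0.1, -0.1]
grip_width: 0.849
```

Run:
```python
from h import *; from m import comps
p,d,i=snap('wrist','w2'); to([677.5,-37.5,160],down(168))
w=pts(d,i); hsv=cv2.cvtColor(p,cv2.COLOR_RGB2HSV)
for nm,lo,hi,z0,z1 in [('red',(0,150,60),(6,255,255),.06,.12),('handle',(100,120,40),(125,255,255),.09,.115),('mat',(45,100,40),(75,255,255),-.01,.02)]:
  for m in comps(w,hsv,lo,hi,z0,z1,50):
    print(nm,m.sum(),cv2.minAreaRect((w[m][:,:2]*1000).astype(np.float32)),np.nanpercentile(w[m][:,2],90))
```

```text
t 5.95 pos [548.  -28.5 189.8] x [-0.978  0.21  -0.003] y [0.21  0.978 0.001] z [ 0.003  0.    -1.   ] q [ -9.7   9.5 -14.6  65.7   0.    2.4] F [-0.9  0.3 -0.4] g 0.922
tool delta mm [-128.5   18.3   30.2]
rotvec tool deg [ 0.04  0.14 -0.11]
red 2088 ((438.0205078125, 34.80816650390625), (40.73204803466797, 34.454227447509766), 78.48629760742188) 0.08671801546196373
handle 1559 ((663.2488403320312, -33.317626953125), (17.995149612426758, 84.92152404785156), 79.14839935302734) 0.1025716563769457
mat 8087 ((631.5281982421875, -14.759254455566406), (109.1521987915039, 168.58999633789062), 70.70010375976562) 0.00487069557048443
```

View pics/w2.png

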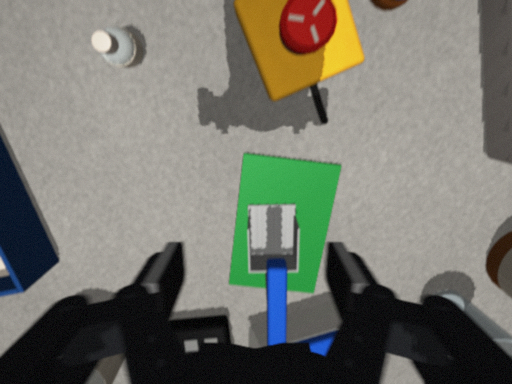

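The button now reads 0.0867 m, so it is down. The handle is at (277,300), yaw about -11°, with the grip point near (0.6765,-0.0365). I go to it.

>>> send_rows(
  deltas=[
    [[-32,5,10,0,0,-1,-1],[-32,5,10,0,0,0,-1],[-32,5,10,0,0,0,-1],[-31,4,10,0,0,0,-1],[0,0,10,0,0,0,-1],[0,0,0,0,0,0,-1]],
  ],
)

```text
time: 6.55
tool_pos: [0.6715, -0.0325, 0.1372]
orientation: [0.096, 0.995, 0.0, -0.002]
contact_force: [-1.4, -0.6, 0.0]
grip_width: 1.0
```

Run:
```python
from h import *; from m import comps
to([676.5,-36.5,73],down(169))
p,d,i=snap('scene','s2')
w=pts(d,i); hsv=cv2.cvtColor(p,cv2.COLOR_RGB2HSV)
for nm,lo,hi,z0,z1 in [('handle',(100,120,40),(125,255,255),.09,.115)]:
  for m in comps(w,hsv,lo,hi,z0,z1,50):
    print(nm,m.sum(),cv2.minAreaRect((w[m][:,:2]*1000).astype(np.float32)),np.nanpercentile(w[m][:,2],90))
```

```text
t 6.55 pos [671.5 -32.5 137.2] x [-0.982  0.19   0.005] y [0.19  0.982 0.   ] z [-0.005  0.001 -1.   ] q [-8.3 24.  -1.7 64.5  0.   2.7] F [-1.4 -0.6  0. ] g 1.0
tool delta mm [-6.  -3.  64.2]
rotvec tool deg [ 0.01 -0.27  0.03]
handle 293 ((677.355712890625, -37.835960388183594), (17.74701499938965, 110.51959228515625), 77.34100341796875) 0.10383475582199178
```

View pics/s2.png

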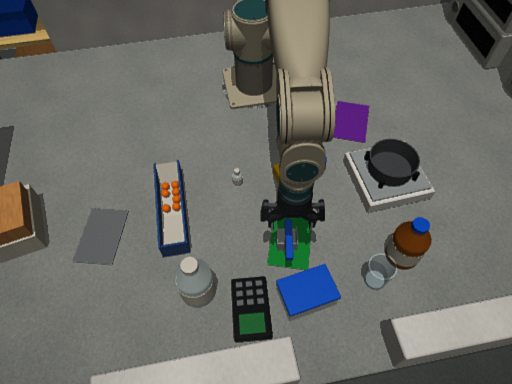

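>>> send_rows(
  deltas=[
    [[-3,-2,0,0,0,0,-1],[0,0,20,0,0,0,-1],[0,0,20,0,0,0,-1],[0,0,15,0,0,0,-1],[0,0,5,0,0,0,-1],[0,0,0,0,0,0,-1]],
  ],
)

```text
time: 7.2
tool_pos: [0.6751, -0.036, 0.0788]
orientation: [0.096, 0.995, 0.0, -0.001]
contact_force: [0.1, 0.1, -0.1]
grip_width: 1.003
```

Run:
```python
from h import *
to([676.5,-36.5,73],down(169))
```

```text
t 7.2 pos [675.1 -36.   78.8] x [-0.982  0.191  0.002] y [ 0.191  0.982 -0.   ] z [-0.002  0.    -1.   ] q [-8.5 27.1 -4.7 58.3  0.   2.5] F [ 0.1  0.1 -0.1] g 1.003
tool delta mm [-1.4 -0.3  5.8]
rotvec tool deg [-0.   -0.09 -0.02]
```

>>> send_rows(
  deltas=[
    [[-1,0,6,0,0,0,-1],[0,0,0,0,0,0,0.3],[0,0,0,0,0,0,1],[0,0,0,0,0,0,1],[0,0,0,0,0,0,1],[0,0,0,0,0,0,1],[0,0,0,0,0,0,1],[0,0,0,0,0,0,1]],
  ],
)

```text
time: 8.0
tool_pos: [0.6775, -0.0363, 0.0738]
orientation: [0.096, 0.995, -0.0, 0.001]
contact_force: [1.3, -0.5, 1.6]
grip_width: 0.205
```

>>> send_rows(
  deltas=[
    [[0,0,-10,0,0,0,1],[0,0,-20,0,0,0,1],[0,0,-30,0,0,0,1],[0,0,-30,0,0,0,1],[0,0,-20,0,0,0,1],[0,0,0,0,0,0,1],[0,0,0,0,0,0,1]],
  ],
)

```text
time: 8.7
tool_pos: [0.6768, -0.0362, 0.1831]
orientation: [0.096, 0.995, 0.0, -0.0]
contact_force: [0.5, 0.4, -2.9]
grip_width: 0.197
```

Run:
```python
from h import *
show(); p,d,i=snap('side','d3'); snap('wrist','w3')
```

```text
t 8.7 pos [676.8 -36.2 183.1] x [-0.982  0.191  0.   ] y [ 0.191  0.982 -0.   ] z [-0.  0. -1.] q [-8.5 22.6  2.  69.4 -0.   2.5] F [ 0.5  0.4 -2.9] g 0.197
```

View pics/d3.png

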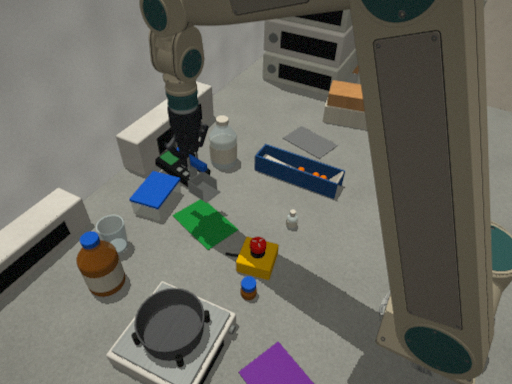

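View pics/w3.png

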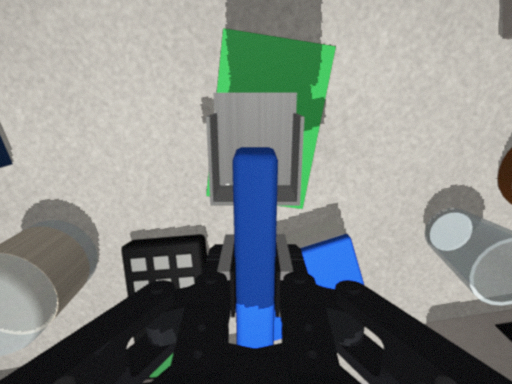

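The scoop is held square in the grip; the wrist view shows the handle centred at column 255 and the bowl mouth at row 95. I measure its offset in the tool frame.

Run:
```python
from h import *
o,M=show()
p,d,i=snap('wrist','w4'); w=pts(d,i)*1000
t=(w-o['tool_pos']*1000)@M
hsv=cv2.cvtColor(p,cv2.COLOR_RGB2HSV)
m=(cv2.inRange(hsv,(100,120,30),(125,255,255))>0)&(np.abs(t[...,2]+28)<6)&(np.abs(t[...,1])<20)
q=t[m]; print('handle top',m.sum(),np.percentile(q,[1,50,99],axis=0).round(1))
c,s,a=cv2.minAreaRect(q[:,:2].astype(np.float32)); print(c,s,a)
# bowl floor: tool z about +67..+72
for u in (250,): 
  for v in range(85,215,5): print(v,t[v,u].round(1),p[v,u])
for v in (110,150,190): 
  print([t[v,u].round(0).tolist() for u in (208,213,218,235,290,297,303)])
```

```text
t 8.8 pos [675.6 -36.  181.2] x [-0.982  0.191  0.004] y [ 0.191  0.982 -0.   ] z [-0.004  0.001 -1.   ] q [-8.5 22.7  1.9 69.4  0.   2.5] F [-0.6  0.7 -2.1] g 0.204
handle top 7947 [[-34.8  -8.2 -29.5]
 [ 17.3   0.5 -27.9]
 [ 55.5   8.9 -25. ]]
(9.42000961303711, 0.5766916275024414) (93.41487884521484, 18.431692123413086) 0.013365513645112514
85 [ 86.4  -4.2 178.2] [ 48 128  63]
90 [ 81.7  -4.2 177.3] [ 47 126  64]
95 [77.1 -2.7 67.9] [154 154 154]
100 [73.9 -2.7 67.3] [154 153 154]
105 [70.8 -2.7 66.6] [152 152 149]
110 [67.5 -2.7 68.8] [150 148 146]
115 [64.2 -2.7 68. ] [151 151 150]
120 [61.  -2.7 67.5] [145 143 143]
125 [57.6 -2.8 68.8] [144 144 142]
130 [54.2 -2.8 68.6] [145 150 145]
135 [51.  -2.8 67. ] [146 144 141]
140 [47.4 -2.8 68.1] [143 143 141]
145 [44.1 -2.8 67.4] [139 138 136]
150 [ 55.6  -1.5 -18.1] [13 41 96]
155 [ 55.1  -1.4 -26.3] [ 25  63 139]
160 [ 53.4  -1.4 -27.6] [ 29  72 162]
165 [ 51.6  -1.4 -28. ] [ 31  75 166]
170 [ 49.6  -1.4 -28.2] [ 27  71 164]
175 [ 47.6  -1.4 -28. ] [ 31  72 163]
180 [ 45.7  -1.4 -28.5] [ 31  74 165]
185 [ 43.6  -1.4 -28.4] [ 32  76 165]
190 [ 41.7  -1.5 -28.6] [ 28  72 164]
195 [ 39.3  -1.5 -27.7] [ 29  74 165]
200 [ 37.1  -1.5 -27.6] [ 23  70 163]
205 [ 35.3  -1.5 -28.4] [ 34  76 166]
210 [ 32.8  -1.5 -27.5] [ 32  75 165]
[[62.0, -48.0, 183.0], [62.0, -43.0, 181.0], [68.0, -24.0, 68.0], [68.0, -13.0, 67.0], [67.0, 24.0, 69.0], [62.0, 44.0, 179.0], [62.0, 50.0, 178.0]]
[[47.0, -27.0, 33.0], [45.0, -25.0, 42.0], [41.0, -25.0, 68.0], [40.0, -13.0, 68.0], [41.0, 25.0, 68.0], [46.0, 26.0, 38.0], [21.0, 51.0, 176.0]]
[[-24.0, -51.0, 179.0], [21.0, -25.0, 36.0], [15.0, -25.0, 56.0], [41.0, -7.0, -28.0], [15.0, 24.0, 55.0], [23.0, 26.0, 32.0], [-23.0, 54.0, 178.0]]
```

```bash
cat >> h.py <<'E'
def scoop_tcp(lip,yaw,pitch):
    """lip mm world, yaw deg of scoop x, pitch deg lip-up -> TCP mm, tool matrix"""
    S=R.from_euler('ZY',[yaw,pitch],degrees=True).as_matrix()
    T=S@np.diag([-1,1,-1.])
    return np.array(lip)+S@np.array([78,0.,70]), T
def toscoop(lip,yaw,pitch):
    t,T=scoop_tcp(lip,yaw,pitch); print('tcp',t.round(1)); to(t,T)
def lipnow():
    o,M=show(); S=M@np.diag([-1,1,-1.])
    print('lip',(o['tool_pos']*1000-S@np.array([78,0.,70])).round(1),'yaw,pitch,roll',R.from_matrix(S).as_euler('ZYX',degrees=True).round(2))
E
python3 - <<'E'
from h import *
D=np.load('pics/scene0.npz'); w=D['w']
for x0,y0,x1,y1 in [(165,250,225,310),(385,215,440,275),(360,250,400,295),(225,160,250,190),(305,148,335,180)]:
    W=w[y0:y1,x0:x1].reshape(-1,3); q=W[W[:,2]>.02]; print(np.percentile(q,[2,50,98],axis=0).round(3).tolist())
lipnow()
toscoop([505,-331.7,120],0,-8)
E
```

```text
[[0.62, -0.335, 0.024], [0.753, -0.282, 0.117], [0.778, -0.243, 0.172]]
[[0.708, 0.194, 0.029], [0.756, 0.245, 0.109], [0.797, 0.291, 0.171]]
[[0.74, 0.137, 0.022], [0.78, 0.181, 0.061], [0.824, 0.232, 0.091]]
[[0.404, -0.145, 0.021], [0.418, -0.13, 0.038], [0.428, -0.115, 0.061]]
[[0.397, 0.067, 0.021], [0.423, 0.117, 0.044], [0.471, 0.142, 0.052]]
t 8.85 pos [675.4 -36.  180.9] x [-0.982  0.191  0.004] y [ 0.191  0.982 -0.   ] z [-0.004  0.001 -1.   ] q [-8.5 22.7  1.9 69.4  0.   2.5] F [-0.4  0.9 -2.6] g 0.201
lip [598.6 -21.  111.3] yaw,pitch,roll [-1.101e+01  2.400e-01 -1.000e-02]
tcp [ 572.5 -331.7  200.2]
t 8.85 pos [675.4 -36.  180.9] x [-0.982  0.191  0.004] y [ 0.191  0.982 -0.   ] z [-0.004  0.001 -1.   ] q [-8.5 22.7  1.9 69.4  0.   2.5] F [-0.4  0.9 -2.6] g 0.201
tool delta mm [  44.7 -309.9  -19. ]
rotvec tool deg [ -0.76  -8.22 -10.99]
```

>>> send_rows(
  deltas=[
    [[0,0,-10,0,0,-5.5,1],[0,0,-15,0,0,-5.5,1],[20,-10,0,0,0,0,1],[15,-35,0,0,0,0,1],[13,-38,0,0,0,0,1],[13,-38,0,0,0,0,1],[13,-38,0,0,0,0,1],[13,-38,0,0,0,0,1],[10,-38,0,0,0,0,1],[6,-38,0,0,0,0,1]],
  ],
)

```text
time: 9.85
tool_pos: [0.5721, -0.31, 0.2064]
orientation: [0.0, 1.0, 0.001, -0.001]
contact_force: [0.7, 0.2, -2.1]
grip_width: 0.2
```

>>> send_rows(
  deltas=[
    [[0,-23,0,0,0,0,1],[0,0,0,0,0,0,1],[0,0,0,0,0,0,1]],
  ],
)

```text
time: 10.15
tool_pos: [0.5737, -0.3318, 0.2071]
orientation: [0.0, 1.0, 0.001, -0.001]
contact_force: [0.8, 0.1, -1.1]
grip_width: 0.198
```

Run:
```python
from h import *
lipnow(); toscoop([505,-331.7,80],0,-8)
p,d,i=snap('wrist','w5')
w=pts(d,i)
m=(np.abs(w[...,2]-.062)<.004)&(w[...,1]<-.27)&(w[...,1]>-.4)&(w[...,0]<.65)&(w[...,0]>.3)
q=w[m]*1000
for x in range(350,540,20):
    s=q[abs(q[:,0]-x)<8]
    if len(s): 
        a=s[s[:,1]>-331][:,1]; b=s[s[:,1]<-331][:,1]
        print(x,len(a),np.percentile(a,[2,98]).round(1) if len(a) else '',len(b),np.percentile(b,[2,98]).round(1) if len(b) else '')
```

```text
t 10.15 pos [ 573.7 -331.8  207.1] x [-1.     0.001  0.001] y [0.001 1.    0.002] z [-0.001  0.002 -1.   ] q [-35.7  20.4   1.8  71.5   0.1 -35.6] F [ 0.8  0.1 -1.1] g 0.198
lip [ 495.6 -331.6  137.2] yaw,pitch,roll [-0.04  0.08  0.13]
tcp [ 572.5 -331.7  160.2]
t 10.15 pos [ 573.7 -331.8  207.1] x [-1.     0.001  0.001] y [0.001 1.    0.002] z [-0.001  0.002 -1.   ] q [-35.7  20.4   1.8  71.5   0.1 -35.6] F [ 0.8  0.1 -1.1] g 0.198
tool delta mm [ 1.1 -0.  46.9]
rotvec tool deg [ 0.12 -8.08 -0.05]
430 160 [-298.6 -292.8] 160 [-367.3 -361.6]
450 159 [-298.8 -292.9] 154 [-367.5 -361.6]
470 137 [-298.9 -292.9] 137 [-367.6 -361.7]
490 107 [-299. -293.] 105 [-367.7 -361.9]
510 9 [-293.5 -293. ] 0
```

View pics/w5.png

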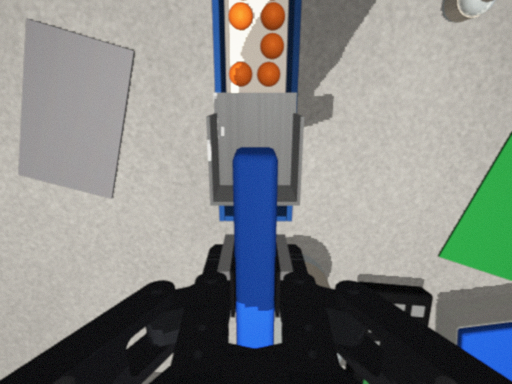

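The tub's middle line measures y≈-0.3302 by the wrist camera, so I shift 1 mm in +y. The nearest balls are at row 75, just beyond the lip. I pitch to match the ramp and then descend.

>>> send_rows(
  deltas=[
    [[0,1,0,0,-4,0,1],[0,0,0,0,-4,0,1],[0,0,0,0,0,0,1],[0,0,0,0,0,0,1]],
  ],
)

```text
time: 10.6
tool_pos: [0.5738, -0.3299, 0.2083]
orientation: [-0.0, 0.998, 0.0, 0.069]
contact_force: [-0.0, -0.1, -1.9]
grip_width: 0.202
```

Run:
```python
from h import *
from m import comps
lipnow(); toscoop([506,-330.8,40],0,-8); toscoop([506,-330.8,12],0,-8)
p,d,i=snap('scene','s6'); w=pts(d,i)*1000
hsv=cv2.cvtColor(p,cv2.COLOR_RGB2HSV)
m=(cv2.inRange(hsv,(5,150,80),(18,255,255))>0)&(abs(w[...,1]+331)<35)&(w[...,0]<560)
print(np.percentile(w[m],[0,1,99,100],axis=0).round(1));
```

```text
t 10.6 pos [ 573.8 -329.9  208.3] x [-0.99  -0.001 -0.138] y [-0.001  1.     0.   ] z [ 0.138  0.001 -0.99 ] q [-37.6  15.8  -4.8  63.1   4.9 -37.4] F [-0.  -0.1 -1.9] g 0.202
lip [ 506.2 -329.9  128.3] yaw,pitch,roll [ 0.06 -7.92  0.03]
tcp [ 573.5 -330.8  120.2]
t 10.6 pos [ 573.8 -329.9  208.3] x [-0.99  -0.001 -0.138] y [-0.001  1.     0.   ] z [ 0.138  0.001 -0.99 ] q [-37.6  15.8  -4.8  63.1   4.9 -37.4] F [-0.  -0.1 -1.9] g 0.202
tool delta mm [12.5 -1.  87.3]
rotvec tool deg [ 0.03 -0.08  0.05]
tcp [ 573.5 -330.8   92.2]
t 10.6 pos [ 573.8 -329.9  208.3] x [-0.99  -0.001 -0.138] y [-0.001  1.     0.   ] z [ 0.138  0.001 -0.99 ] q [-37.6  15.8  -4.8  63.1   4.9 -37.4] F [-0.  -0.1 -1.9] g 0.202
tool delta mm [ 16.3  -1.  115. ]
rotvec tool deg [ 0.03 -0.08  0.05]
[[ 394.7 -325.5   10.2]
 [ 398.5 -324.8   13.5]
 [ 487.5 -305.7   35.7]
 [ 490.2 -305.4   36.5]]
```

>>> send_rows(
  deltas=[
    [[3.5,-0.5,25,0,0,0,1],[3.5,-0.5,25,0,0,0,1],[3.5,0,25,0,0,0,1],[2,0,15,0,0,0,1],[2,0,12,0,0,0,1],[1.5,0,10,0,0,0,1],[0,0,2,0,0,0,1],[0,0,0,0,0,0,1],[0,0,0,0,0,0,1]],
  ],
)

```text
time: 11.55
tool_pos: [0.5747, -0.3328, 0.0943]
orientation: [0.0, 0.998, -0.001, 0.071]
contact_force: [-0.6, 0.0, -1.3]
grip_width: 0.202
```

Run:
```python
from h import *
lipnow(); toscoop([470,-330.8,9],0,-4)
snap('side','d7');snap('scene','s7')
```

```text
t 11.55 pos [ 574.7 -332.8   94.3] x [-0.99   0.    -0.141] y [ 0.     1.    -0.001] z [ 0.141 -0.001 -0.99 ] q [-37.8  21.  -12.3  50.2   4.9 -37.5] F [-0.6  0.  -1.3] g 0.202
lip [ 507.4 -332.9   14. ] yaw,pitch,roll [-0.   -8.09 -0.07]
tcp [ 542.9 -330.8   84.3]
t 11.55 pos [ 574.7 -332.8   94.3] x [-0.99   0.    -0.141] y [ 0.     1.    -0.001] z [ 0.141 -0.001 -0.99 ] q [-37.8  21.  -12.3  50.2   4.9 -37.5] F [-0.6  0.  -1.3] g 0.202
tool delta mm [32.9  2.   5.5]
rotvec tool deg [-0.07  4.09 -0.  ]
```

View pics/d7.png

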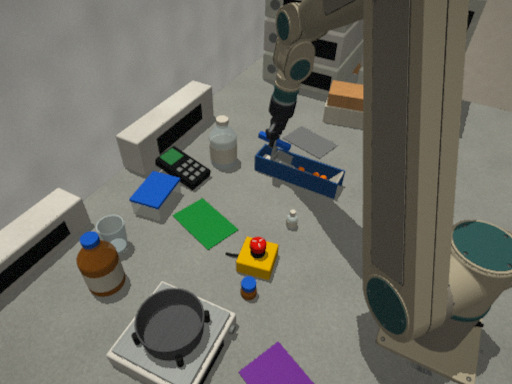

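View pics/s7.png

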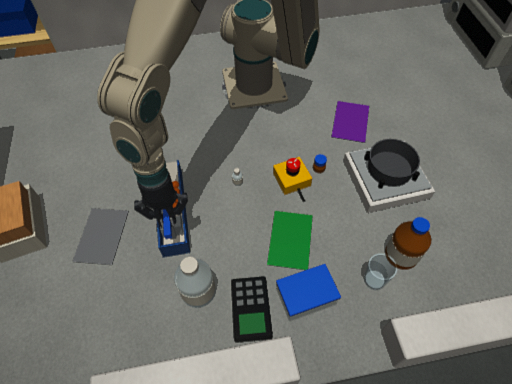

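>>> send_rows(
  deltas=[
    [[8,0.5,1.5,0,1,0,1],[8,0.5,1.2,0,1,0,1],[8,0,1.2,0,1,0,1],[8,0,1.2,0,1,0,1],[0,0,0,0,0,0,1],[0,0,0,0,0,0,1]],
  ],
)

```text
time: 12.25
tool_pos: [0.5425, -0.3313, 0.0846]
orientation: [0.0, 0.999, -0.0, 0.035]
contact_force: [-0.4, 0.2, -1.0]
grip_width: 0.201
```

Run:
```python
from h import *
lipnow(); toscoop([440,-330.8,8.5],0,-2)
```

```text
t 12.25 pos [ 542.5 -331.3   84.6] x [-0.998  0.    -0.069] y [ 0.  1. -0.] z [ 0.069 -0.    -0.998] q [-38.4  21.  -13.3  52.6   2.5 -38.3] F [-0.4  0.2 -1. ] g 0.201
lip [ 469.6 -331.3    9.3] yaw,pitch,roll [-0.02 -3.98 -0.01]
tcp [ 515.5 -330.8   81.2]
t 12.25 pos [ 542.5 -331.3   84.6] x [-0.998  0.    -0.069] y [ 0.  1. -0.] z [ 0.069 -0.    -0.998] q [-38.4  21.  -13.3  52.6   2.5 -38.3] F [-0.4  0.2 -1. ] g 0.201
tool delta mm [27.2  0.5  1.5]
rotvec tool deg [-0.01  1.98 -0.02]
```

>>> send_rows(
  deltas=[
    [[7,0.2,0.8,0,0.5,0,1],[7,0,0.5,0,0.5,0,1],[7,0,0.5,0,0.5,0,1],[7,0,0.3,0,0.5,0,1],[7,0,0.5,0,0,0,1],[7,0,0.3,0,0,0,1],[0,0,0,0,0,0,1],[0,0,0,0,0,0,1]],
  ],
)

```text
time: 13.05
tool_pos: [0.5001, -0.3312, 0.0797]
orientation: [0.0, 1.0, -0.0, 0.017]
contact_force: [-0.4, -0.1, 3.2]
grip_width: 0.203
```

Run:
```python
from h import *
lipnow(); toscoop([400,-330.8,8.5],0,-2)
snap('wrist','w8');snap('scene','s8')
```

```text
t 13.05 pos [ 500.1 -331.2   79.7] x [-0.999  0.001 -0.033] y [ 0.001  1.    -0.001] z [ 0.033 -0.001 -0.999] q [-40.3  19.1 -16.7  52.7   1.2 -40.2] F [-0.4 -0.1  3.2] g 0.203
lip [ 424.5 -331.2    7.2] yaw,pitch,roll [-0.04 -1.92 -0.04]
tcp [ 475.5 -330.8   81.2]
t 13.05 pos [ 500.1 -331.2   79.7] x [-0.999  0.001 -0.033] y [ 0.001  1.    -0.001] z [ 0.033 -0.001 -0.999] q [-40.3  19.1 -16.7  52.7   1.2 -40.2] F [-0.4 -0.1  3.2] g 0.203
tool delta mm [24.6  0.4 -2.3]
rotvec tool deg [-0.04 -0.08 -0.04]
```

View pics/w8.png

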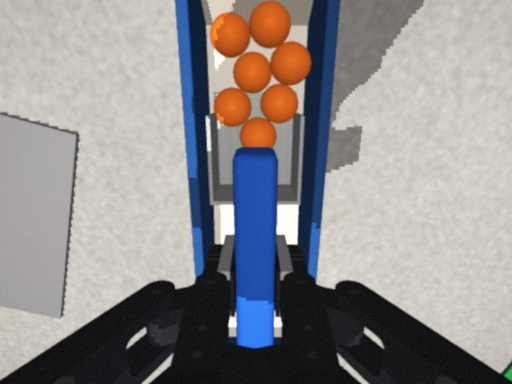

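View pics/s8.png

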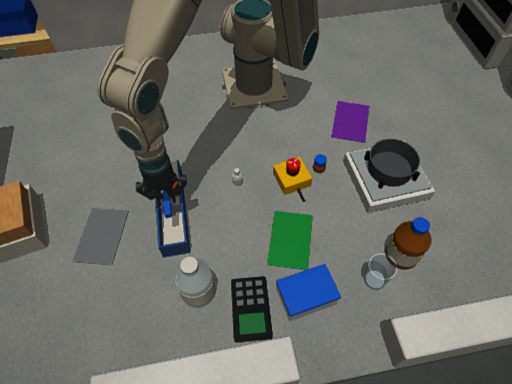

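Three balls are already over the bowl floor at about (258,135), (232,106) and (279,103), with four ahead of them. I keep pushing.

>>> send_rows(
  deltas=[
    [[6,0.2,-0.5,0,0,0,1],[6,0,0,0,0,0,1],[6,0,0,0,0,0,1],[6,0,0,0,0.5,0,1],[6,0,0.2,0,0.5,0,1],[0,0,0,0,0,0,1],[0,0,0,0,0,0,1]],
  ],
)

```text
time: 13.85
tool_pos: [0.4698, -0.3301, 0.0783]
orientation: [0.0, 1.0, 0.001, 0.007]
contact_force: [0.1, 1.3, 2.8]
grip_width: 0.2
```

Run:
```python
from h import *
lipnow(); toscoop([386,-330.8,8.5],0,0)
snap('wrist','w9')
```

```text
t 13.85 pos [ 469.8 -330.1   78.3] x [-1.     0.    -0.015] y [0.    1.    0.001] z [ 0.015  0.001 -1.   ] q [-41.9  17.4 -19.2  52.7   0.6 -41.8] F [0.1 1.3 2.8] g 0.2
lip [ 392.8 -330.     7.2] yaw,pitch,roll [-0.03 -0.86  0.06]
tcp [ 464.  -330.8   78.5]
t 13.85 pos [ 469.8 -330.1   78.3] x [-1.     0.    -0.015] y [0.    1.    0.001] z [ 0.015  0.001 -1.   ] q [-41.9  17.4 -19.2  52.7   0.6 -41.8] F [0.1 1.3 2.8] g 0.2
tool delta mm [ 5.8 -0.7 -0.3]
rotvec tool deg [ 0.06  0.86 -0.03]
```

View pics/w9.png

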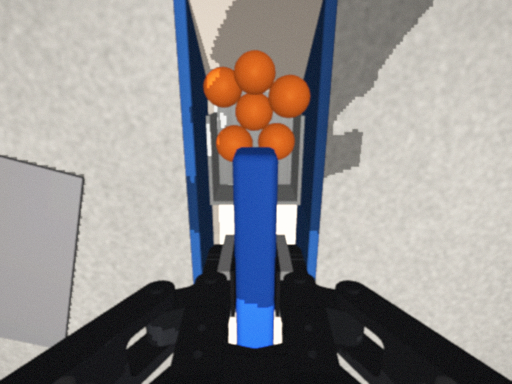

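All seven balls look gathered in and around the bowl. I work out the rock-up motion along the leaning wall.

```bash
cat >> h.py <<'E'
def seq(ts,first=True):
    o=arm.get_obs(); P=o['tool_pos']*1000; M=R.from_quat(o['orientation']).as_matrix()
    for lip,yaw,pitch in ts:
        t,T=scoop_tcp(lip,yaw,pitch)
        print(pitch,'d',(M.T@(t-P)).round(1),'rot',np.degrees(R.from_matrix(M.T@T).as_rotvec()).round(1)); P,M=t,T
E
python3 - <<'E'
from h import *
lipnow()
Y=-330.6
seq([((x,Y,z),0,p) for x,z,p in [(388,9,0),(382.5,15.6,5),(378,22.5,10),(373.5,29,15),(369,35.5,20),(365,41.5,25),(361,47.5,30),(357,53,35)]])
E
```

```text
t 13.9 pos [ 469.8 -330.2   78.2] x [-1.     0.    -0.015] y [0.    1.    0.001] z [ 0.015  0.001 -1.   ] q [-41.9  17.4 -19.2  52.7   0.6 -41.8] F [-0.4  1.2  3.9] g 0.2
lip [ 392.9 -330.     7.1] yaw,pitch,roll [-0.02 -0.85  0.06]
0 d [ 3.8 -0.4 -0.8] rot [ 0.1  0.9 -0. ]
5 d [-0.3  0.   0.5] rot [0. 5. 0.]
10 d [-0.7  0.   0.6] rot [0. 5. 0.]
15 d [-0.2  0.   1.4] rot [0. 5. 0.]
20 d [0.2 0.  2. ] rot [0. 5. 0.]
25 d [0.  0.  2.8] rot [0. 5. 0.]
30 d [0.4 0.  3.3] rot [0. 5. 0.]
35 d [0.4 0.  4.3] rot [0. 5. 0.]
```

>>> send_rows(
  deltas=[
    [[2,-0.2,-0.8,0,0.9,0,1],[2,0,0,0,0,0,1],[0,0,0,0,0,0,1],[-0.2,0,0.2,0,2.5,0,1],[-0.1,0,0.3,0,2.5,0,1],[-0.4,0,0.3,0,2.5,0,1],[-0.3,0,0.3,0,2.5,0,1],[-0.1,0,0.7,0,2.5,0,1],[-0.1,0,0.7,0,2.5,0,1],[0,0,0,0,0,0,1]],
  ],
)

```text
time: 14.9
tool_pos: [0.4684, -0.3308, 0.0755]
orientation: [-0.001, 0.991, 0.0, -0.13]
contact_force: [1.6, 1.2, -2.6]
grip_width: 0.202
```

Run:
```python
from h import *
lipnow()
snap('wrist','w10')
```

```text
t 14.9 pos [ 468.4 -330.8   75.5] x [-0.966 -0.001  0.258] y [-0.001  1.     0.001] z [-0.258  0.    -0.966] q [-37.1  26.2  -8.2  67.7  -9.  -36.3] F [ 1.6  1.2 -2.6] g 0.202
lip [ 375.  -330.9   28.1] yaw,pitch,roll [ 0.07 14.97  0.04]
```

View pics/w10.png

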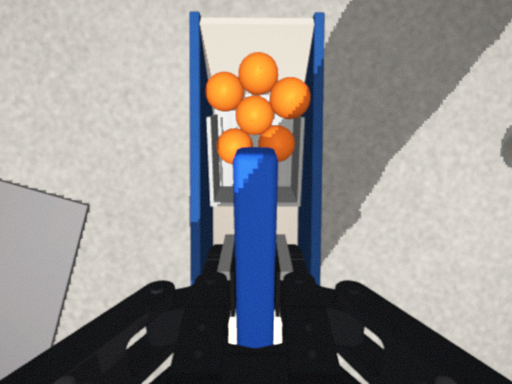

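>>> send_rows(
  deltas=[
    [[0.1,0,1,0,2.5,0,1],[0.1,0,1,0,2.5,0,1],[0,0,1.4,0,2.5,0,1],[0,0,1.4,0,2.5,0,1],[0.2,0,1.6,0,2.5,0,1],[0.2,0,1.6,0,2.5,0,1],[0,0,0,0,0,0,1]],
  ],
)

```text
time: 15.65
tool_pos: [0.4642, -0.3314, 0.0688]
orientation: [-0.0, 0.966, -0.0, -0.258]
contact_force: [1.0, 0.6, -2.6]
grip_width: 0.202
```

Run:
```python
from h import *
lipnow()
snap('wrist','w11')
```

```text
t 15.65 pos [ 464.2 -331.4   68.8] x [-0.867 -0.     0.499] y [-0.  1. -0.] z [-0.499 -0.    -0.867] q [-33.9  35.7   1.8  81.6 -16.2 -30.2] F [ 1.   0.6 -2.6] g 0.202
lip [ 361.7 -331.4   47.1] yaw,pitch,roll [ 2.000e-02  2.994e+01 -1.000e-02]
```

View pics/w11.png

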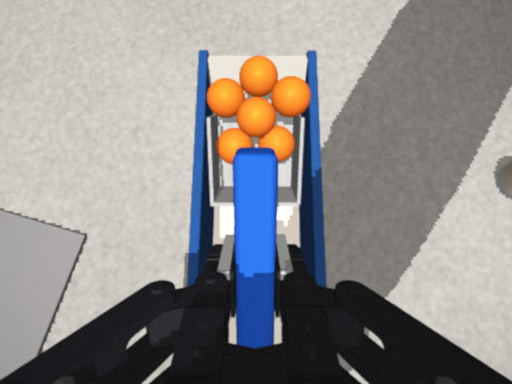

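Six balls are visible in the tilted bowl and the seventh is likely under the handle. I lift slowly, tilting a little more.

Run:
```python
from h import *
Y=-330.6
seq([((x,Y,z),0,p) for x,z,p in [(361,51,31),(360,56,33),(359.5,61,35),(359,66,37),(359,72,39),(359,78,40),(359,86,40),(360,96,40),(361,110,40),(362,130,40),(363,160,40),(363,195,40)]])
```

```text
31 d [ 0.9  0.7 -1.3] rot [-0.   1.1 -0. ]
33 d [ 1.  0. -1.] rot [0. 2. 0.]
35 d [ 0.7  0.  -1.2] rot [0. 2. 0.]
37 d [ 0.9  0.  -1. ] rot [0. 2. 0.]
39 d [ 1.2  0.  -2. ] rot [0. 2. 0.]
40 d [ 2.6  0.  -3.3] rot [0. 1. 0.]
40 d [ 5.1  0.  -6.1] rot [0. 0. 0.]
40 d [ 5.7  0.  -8.3] rot [0. 0. 0.]
40 d [  8.2   0.  -11.4] rot [0. 0. 0.]
40 d [ 12.1   0.  -16. ] rot [0. 0. 0.]
40 d [ 18.5   0.  -23.6] rot [0. 0. 0.]
40 d [ 22.5   0.  -26.8] rot [0. 0. 0.]
```

>>> send_rows(
  deltas=[
    [[1,0.5,-1.3,0,1,0,1],[1,0,-1,0,2,0,1],[0.7,0,-1.2,0,2,0,1],[0.9,0,-1,0,2,0,1],[1.2,0,-2,0,2,0,1],[2.6,0,-3.3,0,1,0,1],[5,0,-6,0,0,0,1],[5.7,0,-8,0,0,0,1],[0,0,0,0,0,0,1]],
  ],
)

```text
time: 16.6
tool_pos: [0.4656, -0.3313, 0.1021]
orientation: [0.0, 0.941, -0.001, -0.34]
contact_force: [0.4, -0.3, -2.4]
grip_width: 0.201
```

Run:
```python
from h import *
lipnow()
snap('wrist','w12')
```

```text
t 16.6 pos [ 465.6 -331.3  102.1] x [-0.769  0.002  0.639] y [ 0.     1.    -0.002] z [-0.639 -0.002 -0.769] q [-32.   40.6  10.2  94.7 -19.9 -25.6] F [ 0.4 -0.3 -2.4] g 0.201
lip [ 360.8 -331.3   98.1] yaw,pitch,roll [-0.11 39.71 -0.17]
```

View pics/w12.png

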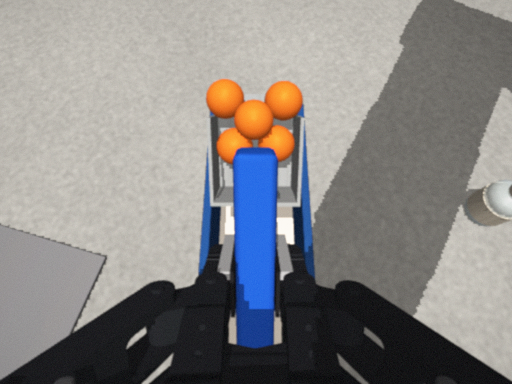

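One ball stayed in the tub and two sit at the front corners (225,98) and (284,99). I tilt more and shake gently over the tub to settle them.

>>> send_rows(
  deltas=[
    [[0,0,0,0,5,0,1],[0,0,0,0,5,0,1],[0,4,0,0,0,0,1],[0,-7,0,0,0,0,1],[0,7,0,0,0,0,1],[0,-7,0,0,0,0,1],[0,7,0,0,0,0,1],[0,-4,0,0,0,0,1],[0,0,0,0,0,0,1]],
  ],
)

```text
time: 17.55
tool_pos: [0.4647, -0.3309, 0.1001]
orientation: [0.0, 0.907, -0.0, -0.421]
contact_force: [-0.1, -0.4, -2.5]
grip_width: 0.197
```

Run:
```python
from h import *
lipnow()
snap('wrist','w13')
```

```text
t 17.55 pos [ 464.7 -330.9  100.1] x [-0.645  0.001  0.764] y [ 0.     1.    -0.001] z [-0.764 -0.    -0.645] q [-30.6  47.7  16.7 104.7 -22.9 -20.8] F [-0.1 -0.4 -2.5] g 0.197
lip [ 360.9 -330.8  114.6] yaw,pitch,roll [-0.06 49.86 -0.06]
```

View pics/w13.png

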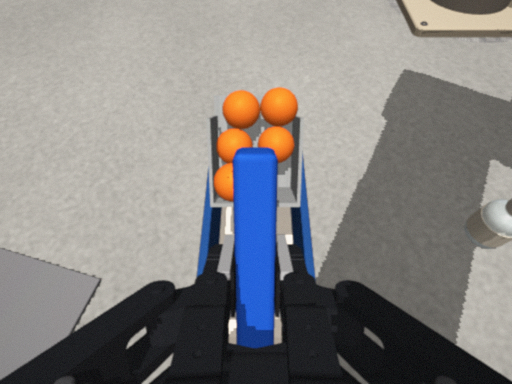

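After the shake the balls sit in rows of two: (241,109)/(280,106), (235,145)/(276,145) and (225,182) with maybe one hidden beside it. I plan the carry to the dish.

```bash
cat >> h.py <<'E'
from scipy.spatial.transform import Slerp
def plan(way,start=None):
    """way: list of (tcp mm, T matrix, nrows)"""
    o=arm.get_obs(); P=o['tool_pos']*1000; M=R.from_quat(o['orientation']).as_matrix()
    if start: P,M=start
    for t,T,n in way:
        s=Slerp([0,1],R.from_matrix([M,T])); 
        P0=P.copy(); Mc=M; Pc=P.copy()
        for k in range(1,n+1):
            Mn=s(k/n).as_matrix(); Pn=P0+(t-P0)*k/n
            d=(Mc.T@(Pn-Pc)).round(1); r=np.degrees(R.from_matrix(Mc.T@Mn).as_rotvec()).round(1)
            print([*(d+0.).tolist(),*(r+0.).tolist(),1]); Pc,Mc=Pn,Mn
        print('--',t.round(1)); P,M=t,T
E
python3 - <<'E'
from h import *
o,M=show(); P=o['tool_pos']*1000
D=np.array([493,312.]); 
u=D/np.linalg.norm(D); yaw=np.degrees(np.arctan2(u[1],u[0])); print(yaw)
lip=np.r_[D+u*20,200]
t,T=scoop_tcp(lip,32,45); print('final',t)
plan([(P+[10,0,85],M,4),(t,T,17)])
E
```

```text
t 17.6 pos [ 464.7 -330.7  100. ] x [-0.645  0.     0.765] y [ 0.  1. -0.] z [-0.765  0.    -0.645] q [-30.5  47.7  16.7 104.7 -22.9 -20.8] F [-0.1 -0.5 -2.8] g 0.2
32.32808494932474
final [598.64975893 378.152339   194.34314575]
[14.6, 0.0, -15.6, 0.0, 0.0, 0.0, 1]
[14.6, 0.0, -15.6, 0.0, 0.0, 0.0, 1]
[14.6, 0.0, -15.6, 0.0, 0.0, 0.0, 1]
[14.6, 0.0, -15.6, 0.0, 0.0, 0.0, 1]
-- [ 474.7 -330.7  185. ]
[-4.3, 41.7, -5.9, 1.4, -0.3, -1.3, 1]
[-5.2, 41.4, -6.9, 1.4, -0.3, -1.3, 1]
[-6.2, 41.1, -7.9, 1.4, -0.3, -1.3, 1]
[-7.1, 40.8, -8.8, 1.4, -0.3, -1.3, 1]
[-8.1, 40.4, -9.8, 1.4, -0.3, -1.3, 1]
[-9.0, 39.9, -10.7, 1.4, -0.3, -1.3, 1]
[-10.0, 39.5, -11.6, 1.4, -0.3, -1.3, 1]
[-10.9, 38.9, -12.5, 1.4, -0.3, -1.3, 1]
[-11.8, 38.4, -13.4, 1.4, -0.3, -1.3, 1]
[-12.7, 37.8, -14.3, 1.4, -0.3, -1.3, 1]
[-13.6, 37.1, -15.1, 1.4, -0.3, -1.3, 1]
[-14.5, 36.4, -15.9, 1.4, -0.3, -1.3, 1]
[-15.4, 35.7, -16.7, 1.4, -0.3, -1.3, 1]
[-16.3, 34.9, -17.5, 1.4, -0.3, -1.3, 1]
[-17.1, 34.1, -18.3, 1.4, -0.3, -1.3, 1]
[-18.0, 33.3, -19.0, 1.4, -0.3, -1.3, 1]
[-18.8, 32.4, -19.7, 1.4, -0.3, -1.3, 1]
-- [598.6 378.2 194.3]
```

>>> send_rows(
  deltas=[
    [[6,0,-6,0,0,0,1],[12,0,-13,0,0,0,1],[14,0,-15,0,0,0,1],[14,0,-15,0,0,0,1],[10,0,-11,0,0,0,1],[3,0,-3,0,0,0,1],[0,0,0,0,0,0,1]],
  ],
)

```text
time: 18.3
tool_pos: [0.4754, -0.3307, 0.1863]
orientation: [0.0, 0.907, -0.0, -0.421]
contact_force: [-0.2, 0.7, -3.6]
grip_width: 0.201
```

Run:
```python
from h import *
lipnow()
o=arm.get_obs(); P=o['tool_pos']*1000
t,T=scoop_tcp(np.r_[np.array([493,312.])*(1+20/583.4),200],32,45)
plan([(t,T,28)])
snap('wrist','w14'); snap('scene','s14'); snap('side','d14')
a=cv2.imread('pics/s14.png')[140:270,100:240]; b=cv2.imread('pics/d14.png')[100:230,200:380]
cv2.imwrite('pics/c14.png',cv2.resize(np.hstack([a,b]),None,fx=2.5,fy=2.5,interpolation=cv2.INTER_CUBIC))
```

```text
t 18.3 pos [ 475.4 -330.7  186.3] x [-0.646  0.001  0.764] y [ 0.     1.    -0.001] z [-0.764 -0.001 -0.646] q [-30.1  44.5  22.  113.1 -22.6 -20.5] F [-0.2  0.7 -3.6] g 0.201
lip [ 371.6 -330.7  200.7] yaw,pitch,roll [-0.08 49.78 -0.1 ]
[-2.6, 25.3, -3.6, 0.8, -0.2, -0.8, 1]
[-3.0, 25.2, -3.9, 0.8, -0.2, -0.8, 1]
[-3.3, 25.1, -4.3, 0.8, -0.2, -0.8, 1]
[-3.7, 25.0, -4.6, 0.8, -0.2, -0.8, 1]
[-4.0, 24.9, -5.0, 0.8, -0.2, -0.8, 1]
[-4.4, 24.8, -5.3, 0.8, -0.2, -0.8, 1]
[-4.7, 24.6, -5.7, 0.8, -0.2, -0.8, 1]
[-5.1, 24.5, -6.0, 0.8, -0.2, -0.8, 1]
[-5.4, 24.3, -6.4, 0.8, -0.2, -0.8, 1]
[-5.8, 24.1, -6.7, 0.8, -0.2, -0.8, 1]
[-6.1, 23.9, -7.1, 0.8, -0.2, -0.8, 1]
[-6.4, 23.8, -7.4, 0.8, -0.2, -0.8, 1]
[-6.8, 23.6, -7.7, 0.8, -0.2, -0.8, 1]
[-7.1, 23.3, -8.0, 0.8, -0.2, -0.8, 1]
[-7.5, 23.1, -8.4, 0.8, -0.2, -0.8, 1]
[-7.8, 22.9, -8.7, 0.8, -0.2, -0.8, 1]
[-8.1, 22.7, -9.0, 0.8, -0.2, -0.8, 1]
[-8.5, 22.4, -9.3, 0.8, -0.2, -0.8, 1]
[-8.8, 22.2, -9.6, 0.8, -0.2, -0.8, 1]
[-9.1, 21.9, -9.9, 0.8, -0.2, -0.8, 1]
[-9.4, 21.6, -10.2, 0.8, -0.2, -0.8, 1]
[-9.8, 21.3, -10.5, 0.8, -0.2, -0.8, 1]
[-10.1, 21.0, -10.8, 0.8, -0.2, -0.8, 1]
[-10.4, 20.8, -11.0, 0.8, -0.2, -0.8, 1]
[-10.7, 20.4, -11.3, 0.8, -0.2, -0.8, 1]
[-11.0, 20.1, -11.6, 0.8, -0.2, -0.8, 1]
[-11.3, 19.8, -11.8, 0.8, -0.2, -0.8, 1]
[-11.6, 19.5, -12.1, 0.8, -0.2, -0.8, 1]
-- [598.7 378.2 194.3]
```

View pics/w14.png

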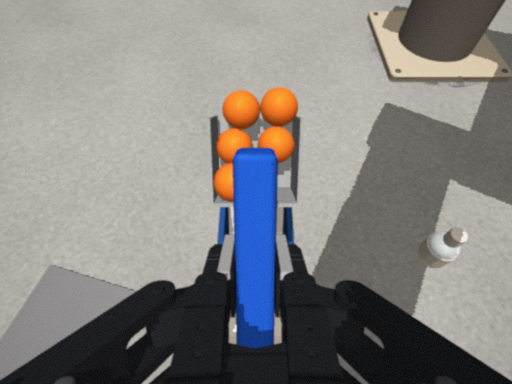

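View pics/c14.png

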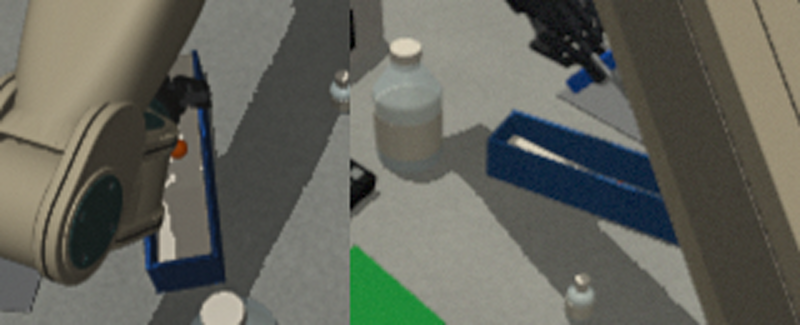

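At least one ball remains in the tub; five or six are in the scoop. I carry them over.

>>> send_rows(
  deltas=[
    [[-1.5,12,-2,0.4,-0.1,-0.4,1],[-1.5,13,-2,0.4,-0.1,-0.4,1],[-3,25,-4,0.8,-0.2,-0.8,1],[-3.5,25,-4.5,0.8,-0.2,-0.8,1],[-3.7,25,-4.6,0.8,-0.2,-0.8,1],[-4,25,-5,0.8,-0.2,-0.8,1],[-4.4,25,-5.3,0.8,-0.2,-0.8,1],[-4.7,24.6,-5.7,0.8,-0.2,-0.8,1],[-5,24.5,-6,0.8,-0.2,-0.8,1],[-5.4,24.3,-6.4,0.8,-0.2,-0.8,1]],
  ],
)

```text
time: 19.45
tool_pos: [0.5152, -0.1005, 0.1888]
orientation: [-0.084, 0.909, -0.031, -0.406]
contact_force: [0.5, 0.2, -3.6]
grip_width: 0.205
```

>>> send_rows(
  deltas=[
    [[-5.8,24,-6.7,0.8,-0.2,-0.8,1],[-6,24,-7,0.8,-0.2,-0.8,1],[-6.4,23.8,-7.4,0.8,-0.2,-0.8,1],[-6.8,23.6,-7.7,0.8,-0.2,-0.8,1],[-7,23.3,-8,0.8,-0.2,-0.8,1],[-7.5,23,-8.4,0.8,-0.2,-0.8,1],[-7.8,23,-8.7,0.8,-0.2,-0.8,1],[-8,22.7,-9,0.8,-0.2,-0.8,1],[-8.5,22.4,-9.3,0.8,-0.2,-0.8,1],[-8.8,22,-9.6,0.8,-0.2,-0.8,1]],
  ],
)

```text
time: 20.45
tool_pos: [0.5594, 0.152, 0.1952]
orientation: [-0.176, 0.904, -0.064, -0.385]
contact_force: [0.5, -0.2, -2.6]
grip_width: 0.198
```

Run:
```python
from h import *
lipnow()
o=arm.get_obs(); P=o['tool_pos']*1000
t,T=scoop_tcp(np.r_[np.array([493,312.])*(1+20/583.4),200],32,45)
plan([(t,T,9)])
snap('wrist','w15'); snap('scene','s15')
```

```text
t 20.45 pos [559.4 152.  195.2] x [-0.642 -0.269  0.718] y [-0.368  0.93   0.019] z [-0.672 -0.252 -0.696] q [ 11.9  45.4  26.4 116.6  -6.2  -7.6] F [ 0.5 -0.2 -2.6] g 0.198
lip [462.2 113.3 202.4] yaw,pitch,roll [22.74 45.88  1.57]
[-9.6, 21.8, -9.2, 0.9, -0.1, -0.7, 1]
[-9.9, 21.5, -9.5, 0.9, -0.1, -0.7, 1]
[-10.2, 21.2, -9.9, 0.9, -0.1, -0.7, 1]
[-10.5, 20.9, -10.2, 0.9, -0.1, -0.7, 1]
[-10.8, 20.6, -10.5, 0.9, -0.1, -0.7, 1]
[-11.0, 20.3, -10.8, 0.9, -0.1, -0.7, 1]
[-11.3, 20.0, -11.1, 0.9, -0.1, -0.7, 1]
[-11.6, 19.7, -11.4, 0.9, -0.1, -0.7, 1]
[-11.8, 19.3, -11.7, 0.9, -0.1, -0.7, 1]
-- [598.7 378.2 194.3]
```

View pics/w15.png

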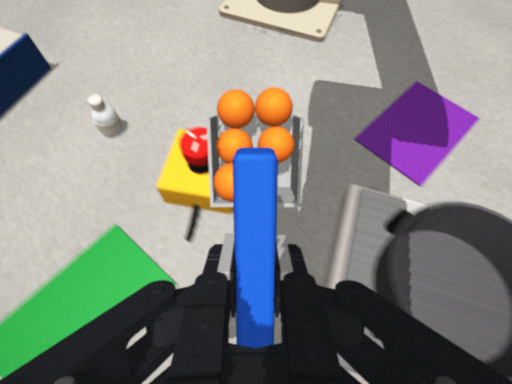

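View pics/s15.png

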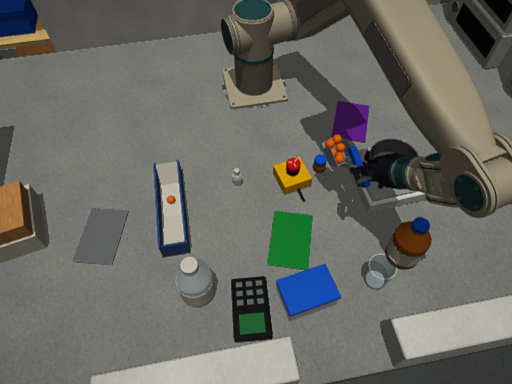

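The scene shows one ball left in the tub at (171,200), so six are in the scoop. I continue to the dish.

>>> send_rows(
  deltas=[
    [[-9.6,21.8,-9.2,0.9,-0.1,-0.7,1],[-10,21.5,-9.5,0.9,-0.1,-0.7,1],[-10.2,21.2,-10,0.9,-0.1,-0.7,1],[-10.5,21,-10.2,0.9,-0.1,-0.7,1],[-10.8,20.6,-10.5,0.9,-0.1,-0.7,1],[-11,20.3,-10.8,0.9,-0.1,-0.7,1],[-11.3,20,-11,0.9,-0.1,-0.7,1],[-11.6,19.7,-11.4,0.9,-0.1,-0.7,1],[-6,9.5,-6,0.9,-0.1,-0.7,1],[-6,9.5,-6,0,0,0,1]],
  ],
)

```text
time: 21.55
tool_pos: [0.5758, 0.3627, 0.1751]
orientation: [-0.255, 0.896, -0.102, -0.349]
contact_force: [-0.6, 0.5, -2.9]
grip_width: 0.202
```

Run:
```python
from h import *
lipnow()
D=np.array([493,312.]);u=D/np.linalg.norm(D)
a,A=scoop_tcp(np.r_[D+u*22,175],32,30)
b,B=scoop_tcp(np.r_[D+u*22,140],32,12)
c,C=scoop_tcp(np.r_[D+u*22,118],32,-6)
e,E=scoop_tcp(np.r_[D+u*20,105],32,-25)
f,F=scoop_tcp(np.r_[D+u*18,95],32,-45)
plan([(a,A,4),(b,B,4),(c,C,3),(e,E,4),(f,F,5)])
snap('wrist','w16'); snap('scene','s16')
```

```text
t 21.55 pos [575.8 362.7 175.1] x [-0.627 -0.385  0.677] y [-0.527  0.85  -0.005] z [-0.573 -0.36  -0.736] q [ 28.   56.7  47.4 123.2  -2.8  -2.6] F [-0.6  0.5 -2.9] g 0.202
lip [486.8 307.5 176.4] yaw,pitch,roll [31.56 42.59 -0.38]
[-1.4, 0.2, -8.6, 0.0, -3.1, -0.1, 1]
[-1.9, 0.2, -8.5, 0.0, -3.1, -0.1, 1]
[-2.4, 0.3, -8.4, 0.0, -3.1, -0.1, 1]
[-2.8, 0.3, -8.2, 0.0, -3.1, -0.1, 1]
-- [598.6 378.1 196.6]
[2.0, 0.0, 2.4, 0.0, -4.5, 0.0, 1]
[2.2, 0.0, 2.2, 0.0, -4.5, 0.0, 1]
[2.3, 0.0, 2.1, 0.0, -4.5, 0.0, 1]
[2.5, 0.0, 1.9, 0.0, -4.5, 0.0, 1]
-- [588.6 371.9 192.3]
[7.0, 0.0, 0.3, 0.0, -6.0, 0.0, 1]
[6.9, 0.0, -0.4, 0.0, -6.0, 0.0, 1]
[6.9, 0.0, -1.2, 0.0, -6.0, 0.0, 1]
-- [571.2 361.  195.8]
[7.6, 0.0, -2.2, 0.0, -4.8, 0.0, 1]
[7.4, 0.0, -2.8, 0.0, -4.7, 0.0, 1]
[7.1, 0.0, -3.4, 0.0, -4.8, 0.0, 1]
[6.8, 0.0, -4.0, 0.0, -4.7, 0.0, 1]
-- [544.8 344.5 201.4]
[6.9, 0.0, -2.8, 0.0, -4.0, 0.0, 1]
[6.7, 0.0, -3.3, 0.0, -4.0, 0.0, 1]
[6.5, 0.0, -3.8, 0.0, -4.0, 0.0, 1]
[6.2, 0.0, -4.2, 0.0, -4.0, 0.0, 1]
[5.9, 0.0, -4.6, 0.0, -4.0, 0.0, 1]
-- [513.  324.6 199.7]
```

View pics/w16.png

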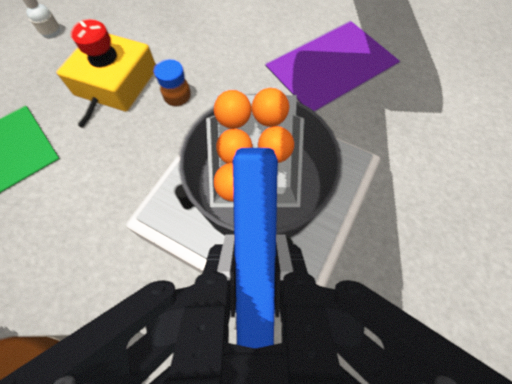

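View pics/s16.png

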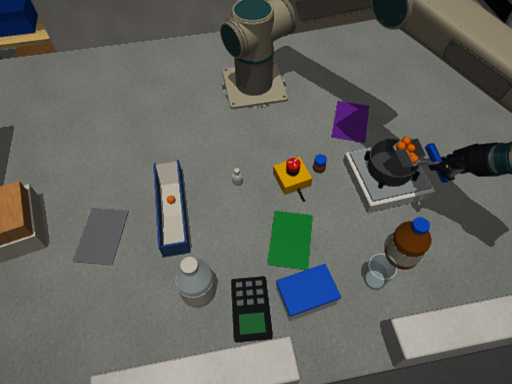

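Arm joint 4 is at its limit, so lowering the pitch is the way out. The bowl is over the dish, and I start the controlled dump.

>>> send_rows(
  deltas=[
    [[-1.4,0.2,-8.5,0,-3.1,0,1],[-1.9,0.2,-8.5,0,-3.1,0,1],[-2.4,0.3,-8.4,0,-3.1,0,1],[-2.8,0.3,-8.2,0,-3.1,0,1],[2,0,2.4,0,-4.5,0,1],[2.2,0,2.2,0,-4.5,0,1],[2.3,0,2.1,0,-4.5,0,1],[0,0,0,0,0,0,1]],
  ],
)

```text
time: 22.45
tool_pos: [0.589, 0.3692, 0.1952]
orientation: [-0.269, 0.952, -0.042, -0.14]
contact_force: [-1.3, -0.6, -2.7]
grip_width: 0.199
```

Run:
```python
from h import *
lipnow()
snap('wrist','w17')
D=np.array([493,312.]);u=D/np.linalg.norm(D)
c,C=scoop_tcp(np.r_[D+u*22,118],32,0)
e,E=scoop_tcp(np.r_[D+u*20,102],32,-20)
f,F=scoop_tcp(np.r_[D+u*18,95],32,-45)
plan([(c,C,4),(e,E,4),(f,F,5)])
```

```text
t 22.45 pos [589.  369.2 195.2] x [-0.816 -0.5    0.29 ] y [-0.524  0.852 -0.005] z [-0.244 -0.156 -0.957] q [27.4 36.5 23.2 93.5 -1.5 -4. ] F [-1.3 -0.6 -2.7] g 0.199
lip [508.3 319.2 150.8] yaw,pitch,roll [31.52 16.85 -0.29]
[2.7, 0.6, 2.6, -0.1, -4.2, -0.1, 1]
[2.9, 0.6, 2.4, -0.1, -4.2, -0.1, 1]
[3.1, 0.6, 2.2, -0.1, -4.2, -0.1, 1]
[3.2, 0.6, 1.9, -0.1, -4.2, -0.1, 1]
-- [577.7 365.1 188. ]
[7.7, 0.0, -1.6, 0.0, -5.0, 0.0, 1]
[7.5, 0.0, -2.3, 0.0, -5.0, 0.0, 1]
[7.3, 0.0, -2.9, 0.0, -5.0, 0.0, 1]
[7.0, 0.0, -3.5, 0.0, -5.0, 0.0, 1]
-- [551.8 348.8 194.5]
[8.2, 0.0, -4.1, 0.0, -5.0, 0.0, 1]
[7.8, 0.0, -4.8, 0.0, -5.0, 0.0, 1]
[7.4, 0.0, -5.5, 0.0, -5.0, 0.0, 1]
[6.9, 0.0, -6.1, 0.0, -5.0, 0.0, 1]
[6.3, 0.0, -6.7, 0.0, -5.0, 0.0, 1]
-- [513.  324.6 199.7]
```

View pics/w17.png

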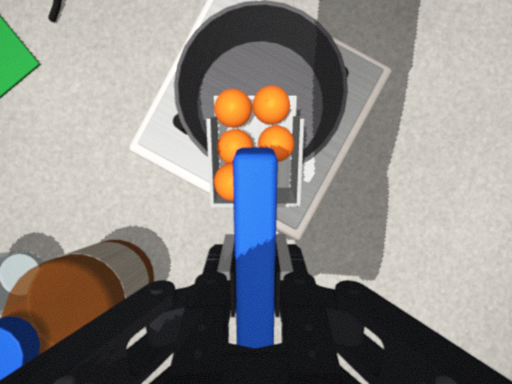

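>>> send_rows(
  deltas=[
    [[2.7,0.3,2.6,0,-4.2,0,1],[2.9,0.3,2.4,0,-4.2,0,1],[3,0.3,2.2,0,-4.2,0,1],[3.2,0.3,1.9,0,-4.2,0,1],[7.7,0,-1.6,0,-5,0,1],[7.5,0,-2.3,0,-5,0,1],[7.3,0,-3,0,-5,0,1],[7,0,-3.5,0,-5,0,1],[0,0,0,0,0,0,1]],
  ],
)

```text
time: 23.4
tool_pos: [0.5485, 0.3468, 0.1891]
orientation: [-0.269, 0.948, 0.044, 0.163]
contact_force: [-1.2, 0.7, -2.9]
grip_width: 0.197
```

>>> send_rows(
  deltas=[
    [[8.2,0,-4,0,-5,0,1],[7.8,0,-4.8,0,-5,0,1],[7.4,0,-5.5,0,-5,0,1],[7,0,-6,0,-5,0,1],[6.3,0,-6.7,0,-5,0,1],[0,0,0,0,0,0,1],[0,0,0,0,0,0,1]],
  ],
)

```text
time: 24.1
tool_pos: [0.5164, 0.3264, 0.1982]
orientation: [-0.253, 0.889, 0.102, 0.368]
contact_force: [1.2, -0.0, -2.0]
grip_width: 0.202
```

Run:
```python
from h import *
lipnow()
snap('wrist','w18');snap('scene','s18')
```

```text
t 24.1 pos [516.4 326.4 198.2] x [-0.601 -0.374 -0.707] y [-0.525  0.851 -0.005] z [ 0.603  0.368 -0.708] q [ 23.6  -6.5 -45.5   6.3   5.5  -5.9] F [ 1.2 -0.  -2. ] g 0.202
lip [511.8 323.   93.6] yaw,pitch,roll [ 31.92 -44.96  -0.37]
```

View pics/w18.png

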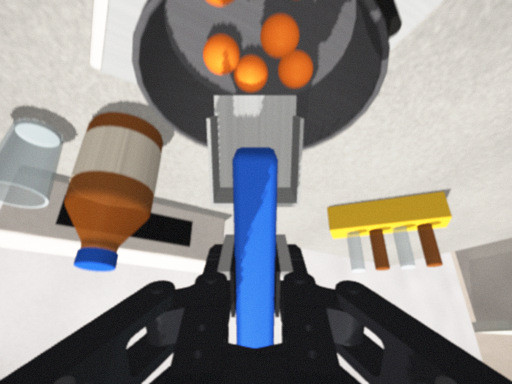

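View pics/s18.png

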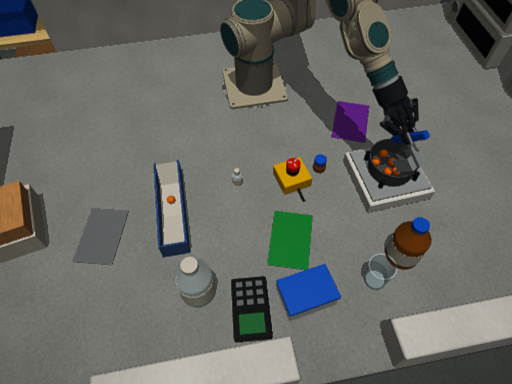

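The bowl is empty and the dish shows at least five balls. I lift out and count.

Run:
```python
from h import *
o,M=show(); P=o['tool_pos']*1000
b=P+[-5,-10,90]
t,T=scoop_tcp([0,0,0],32,-8)
c=np.array([520,200,240.])
t2,T2=scoop_tcp([500,-330.8,135],0,-8)
plan([(b,M,4),(c,T,6),(t2,T2,14)])
```

```text
t 24.2 pos [518.7 327.6 201.3] x [-0.597 -0.373 -0.711] y [-0.525  0.851 -0.005] z [ 0.607  0.37  -0.703] q [ 23.6  -6.5 -45.3   6.1   5.5  -5.9] F [ 0.1 -0.4 -0.7] g 0.202
[-14.3, -1.6, -17.5, 0.0, 0.0, 0.0, 1]
[-14.3, -1.6, -17.5, 0.0, 0.0, 0.0, 1]
[-14.3, -1.6, -17.5, 0.0, 0.0, 0.0, 1]
[-14.3, -1.6, -17.5, 0.0, 0.0, 0.0, 1]
-- [513.7 317.6 291.3]
[12.7, -17.2, -0.6, -0.1, 6.2, 0.0, 1]
[12.7, -17.2, 0.8, -0.1, 6.2, 0.0, 1]
[12.6, -17.2, 2.1, -0.1, 6.2, 0.0, 1]
[12.3, -17.2, 3.4, -0.1, 6.2, 0.0, 1]
[11.9, -17.2, 4.7, -0.1, 6.2, 0.0, 1]
[11.3, -17.2, 6.0, -0.1, 6.2, 0.0, 1]
-- [520. 200. 240.]
[17.3, -34.0, -0.6, 0.3, 0.0, 2.3, 1]
[15.9, -34.6, -0.4, 0.3, 0.0, 2.3, 1]
[14.6, -35.2, -0.3, 0.3, 0.0, 2.3, 1]
[13.2, -35.8, -0.1, 0.3, 0.0, 2.3, 1]
[11.7, -36.3, 0.1, 0.3, 0.0, 2.3, 1]
[10.3, -36.7, 0.3, 0.3, 0.0, 2.3, 1]
[8.8, -37.1, 0.5, 0.3, 0.0, 2.3, 1]
[7.4, -37.4, 0.8, 0.3, 0.0, 2.3, 1]
[5.9, -37.6, 1.0, 0.3, 0.0, 2.3, 1]
[4.4, -37.8, 1.2, 0.3, 0.0, 2.3, 1]
[2.9, -38.0, 1.4, 0.3, 0.0, 2.3, 1]
[1.4, -38.0, 1.6, 0.3, 0.0, 2.3, 1]
[-0.1, -38.1, 1.8, 0.3, 0.0, 2.3, 1]
[-1.6, -38.0, 2.0, 0.3, 0.0, 2.3, 1]
-- [ 567.5 -330.8  215.2]
```

>>> send_rows(
  deltas=[
    [[-14,-1.6,-17.5,0,0,0,1],[-14,-1.6,-17.5,0,0,0,1],[-14,-1.6,-17.5,0,0,0,1],[-14,-1.6,-17.5,0,0,0,1],[12.7,-17,-0.6,0,6.2,0,1],[12.7,-17,0.8,0,6.2,0,1],[12.6,-17,2,0,6.2,0,1],[12.3,-17,3.4,0,6.2,0,1],[12,-17,4.7,0,6.2,0,1],[11.3,-17,6,0,6.2,0,1]],
  ],
)

```text
time: 25.2
tool_pos: [0.5188, 0.1989, 0.2395]
orientation: [-0.273, 0.96, 0.016, 0.068]
contact_force: [0.9, 0.9, -1.9]
grip_width: 0.203
```

Run:
```python
from h import *
lipnow()
snap('wrist','w19');snap('scene','s19');snap('side','d19')
a=cv2.imread('pics/s19.png')[120:230,330:460]; b=cv2.imread('pics/d19.png')[270:380,100:230]
cv2.imwrite('pics/c19.png',cv2.resize(np.hstack([a,b]),None,fx=3,fy=3,interpolation=cv2.INTER_CUBIC))
```

```text
t 25.2 pos [518.8 198.9 239.5] x [-0.842 -0.521 -0.139] y [-0.526  0.851 -0.006] z [ 0.122  0.068 -0.99 ] q [ 13.2   3.2 -16.1  63.1   2.2 -18.4] F [ 0.9  0.9 -1.9] g 0.203
lip [461.6 163.  159.3] yaw,pitch,roll [31.76 -7.99 -0.37]
```

View pics/c19.png

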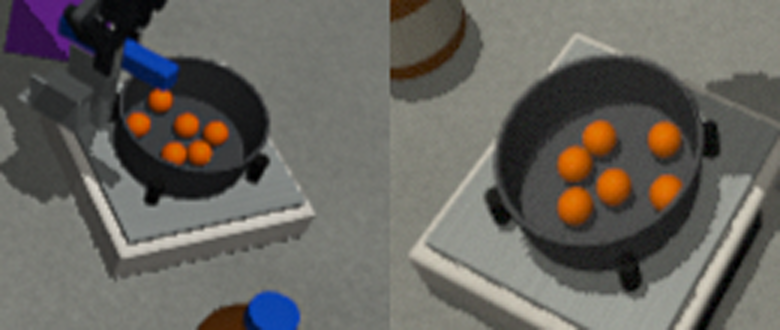

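View pics/w19.png

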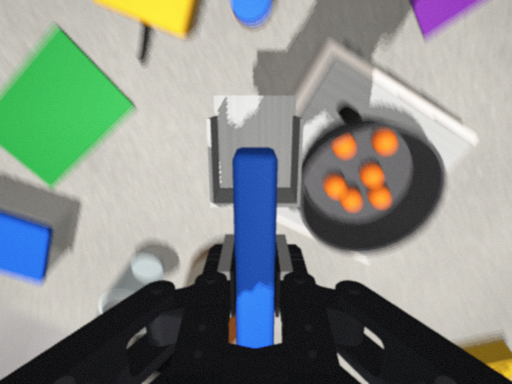

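Six balls are in the dish in both views. I go back to the tub for the last one.

>>> send_rows(
  deltas=[
    [[17.3,-34,-0.6,0.3,0,2.3,1],[16,-34.6,-0.4,0.3,0,2.3,1],[14.6,-35,-0.3,0.3,0,2.3,1],[13.2,-36,0,0.3,0,2.3,1],[11.7,-36,0,0.3,0,2.3,1],[10.3,-36.7,0.3,0.3,0,2.3,1],[8.8,-37,0.5,0.3,0,2.3,1],[7.4,-37.4,0.8,0.3,0,2.3,1],[5.9,-37.6,1,0.3,0,2.3,1],[4.4,-37.8,1.2,0.3,0,2.3,1]],
  ],
)

```text
time: 26.35
tool_pos: [0.5468, -0.1816, 0.2214]
orientation: [-0.074, 0.995, 0.004, 0.072]
contact_force: [0.4, -0.9, -2.3]
grip_width: 0.199
```

>>> send_rows(
  deltas=[
    [[3,-38,1.4,0.3,0,2.3,1],[1.4,-38,1.6,0.3,0,2.3,1],[0,-38,1.8,0.3,0,2.3,1],[-1.6,-36,2,0.3,0,2,1],[0,0,0,0,0,0,1],[0,0,0,0,0,0,1]],
  ],
)

```text
time: 26.95
tool_pos: [0.5578, -0.3306, 0.2135]
orientation: [0.004, 0.997, -0.001, 0.071]
contact_force: [0.2, 0.5, -1.1]
grip_width: 0.197
```

Run:
```python
from h import *
lipnow()
p,d,i=snap('wrist','w20'); w=pts(d,i)*1000
hsv=cv2.cvtColor(p,cv2.COLOR_RGB2HSV)
m=(cv2.inRange(hsv,(5,150,80),(18,255,255))>0)
for ww in [w]:
    q=ww[m&(abs(ww[...,1]+331)<35)]; print(len(q),q.mean(0) if len(q) else '')
q=w[np.abs(w[...,2]-62)<4]; q=q[(abs(q[:,0]-460)<20)&(abs(q[:,1]+331)<45)]
print(np.percentile(q[q[:,1]>-331][:,1],[2,98]),np.percentile(q[q[:,1]<-331][:,1],[2,98]))
p,d,i=snap('scene','s20'); w=pts(d,i)*1000
hsv=cv2.cvtColor(p,cv2.COLOR_RGB2HSV)
m=(cv2.inRange(hsv,(5,150,80),(18,255,255))>0)
q=w[m&(abs(w[...,1]+331)<35)]; print(len(q),q.mean(0) if len(q) else '')
P=arm.get_obs()['tool_pos']*1000;M=R.from_quat(arm.get_obs()['orientation']).as_matrix()
t,T=scoop_tcp([506,-330.8,12],0,-8); plan([(t,T,6)])
```

```text
t 26.95 pos [ 557.8 -330.6  213.5] x [-0.99   0.008 -0.141] y [ 0.009  1.    -0.   ] z [ 0.141 -0.002 -0.99 ] q [-38.6  14.2  -6.3  63.1   5.  -37.8] F [ 0.2  0.5 -1.1] g 0.197
lip [ 490.4 -330.   133.2] yaw,pitch,roll [-0.49 -8.12 -0.03]
503 [ 448.57964358 -329.9049513    28.61571697]
[-298.77229464 -292.88836331] [-367.48252851 -361.67744187]
0 
[0.2, -0.3, 20.4, 0.0, 0.0, -0.1, 1]
[0.2, -0.3, 20.4, 0.0, 0.0, -0.1, 1]
[0.2, -0.3, 20.4, 0.0, 0.0, -0.1, 1]
[0.2, -0.3, 20.4, 0.0, 0.0, -0.1, 1]
[0.2, -0.3, 20.4, 0.0, 0.0, -0.1, 1]
[0.1, -0.3, 20.4, 0.0, 0.0, -0.1, 1]
-- [ 573.5 -330.8   92.2]
```

View pics/w20.png

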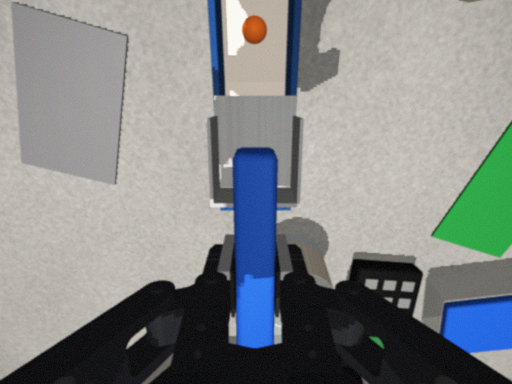

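The last ball is at (0.449,-0.330), on the tub's middle line. I descend and repeat the scoop.

>>> send_rows(
  deltas=[
    [[0,0,25,0,0,-0.4,1],[0.2,-0.3,25,0,0,0,1],[0.2,-0.3,25,0,0,0,1],[0.2,0,20,0,0,0,1],[0.2,0,14,0,0,0,1],[0.2,0,9,0,0,0,1],[0,0,2,0,0,0,1],[0,0,0,0,0,0,1],[0,0,0,0,0,0,1]],
  ],
)

```text
time: 27.95
tool_pos: [0.5733, -0.3314, 0.0947]
orientation: [0.001, 0.998, -0.001, 0.07]
contact_force: [0.3, -0.5, -0.7]
grip_width: 0.201
```

Run:
```python
from h import *
lipnow()
Y=-330.8
t=[scoop_tcp([470,Y,9],0,-4)+(4,),scoop_tcp([425,Y,8],0,-2)+(5,),scoop_tcp([388,Y,8],0,-0.5)+(5,)]
plan(t)
```

```text
t 27.95 pos [ 573.3 -331.4   94.7] x [-0.99   0.001 -0.141] y [ 0.001  1.    -0.002] z [ 0.141 -0.002 -0.99 ] q [-37.8  20.8 -12.6  50.1   4.8 -37.4] F [ 0.3 -0.5 -0.7] g 0.201
lip [ 506.  -331.5   14.5] yaw,pitch,roll [-0.05 -8.08 -0.13]
[7.9, 0.1, 1.5, 0.0, 1.0, 0.0, 1]
[7.9, 0.2, 1.7, 0.0, 1.0, 0.0, 1]
[7.8, 0.2, 1.8, 0.0, 1.0, 0.0, 1]
[7.8, 0.2, 1.9, 0.0, 1.0, 0.0, 1]
-- [ 542.9 -330.8   84.3]
[8.5, 0.0, 0.1, 0.0, 0.4, 0.0, 1]
[8.5, 0.0, 0.2, 0.0, 0.4, 0.0, 1]
[8.5, 0.0, 0.2, 0.0, 0.4, 0.0, 1]
[8.5, 0.0, 0.3, 0.0, 0.4, 0.0, 1]
[8.5, 0.0, 0.4, 0.0, 0.4, 0.0, 1]
-- [ 500.5 -330.8   80.7]
[7.0, 0.0, 0.2, 0.0, 0.3, 0.0, 1]
[7.0, 0.0, 0.2, 0.0, 0.3, 0.0, 1]
[7.0, 0.0, 0.2, 0.0, 0.3, 0.0, 1]
[7.0, 0.0, 0.3, 0.0, 0.3, 0.0, 1]
[7.0, 0.0, 0.3, 0.0, 0.3, 0.0, 1]
-- [ 465.4 -330.8   78.7]
```

>>> send_rows(
  deltas=[
    [[7.9,0.1,1.5,0,1,0,1],[7.9,0.2,1.7,0,1,0,1],[7.8,0,1.7,0,1,0,1],[7.8,0,1.7,0,1,0,1],[8.5,0,0.2,0,0.4,0,1],[8.5,0,0.2,0,0.4,0,1],[8.5,0,0.3,0,0.4,0,1],[8.5,0,0.3,0,0.4,0,1],[8.5,0,0.4,0,0.4,0,1],[0,0,0,0,0,0,1]],
  ],
)

```text
time: 28.95
tool_pos: [0.4991, -0.3315, 0.0811]
orientation: [0.001, 1.0, -0.002, 0.017]
contact_force: [0.4, -0.2, 7.9]
grip_width: 0.197
```

>>> send_rows(
  deltas=[
    [[7,0,0,0,0.3,0,1],[7,0,0,0,0.3,0,1],[7,0,0,0,0.3,0,1],[7,0,0,0,0.3,0,1],[7,0,0,0,0.3,0,1],[0,0,0,0,0,0,1],[0,0,0,0,0,0,1]],
  ],
)

```text
time: 29.65
tool_pos: [0.4636, -0.3306, 0.0789]
orientation: [0.001, 1.0, -0.001, 0.003]
contact_force: [-0.0, -0.1, 6.2]
grip_width: 0.198
```

Run:
```python
from h import *
lipnow(); snap('wrist','w21')
Y=-330.8
W=[(386.5,9,0),(382,15.6,5),(377.5,22.5,10),(373,29,15),(368.5,35.5,20),(364.5,41.5,25),(360,47.5,30),(358,53,33)]
seq([((x,Y,z),0,p) for x,z,p in W])
```

```text
t 29.65 pos [ 463.6 -330.6   78.9] x [-1.     0.002 -0.006] y [ 0.002  1.    -0.002] z [ 0.006 -0.002 -1.   ] q [-42.1  17.2 -19.5  53.    0.2 -42. ] F [-0.  -0.1  6.2] g 0.198
lip [ 386.1 -330.6    8.4] yaw,pitch,roll [-0.1  -0.37 -0.09]
0 d [-0.8 -0.1 -0.1] rot [-0.1  0.4 -0.1]
5 d [-1.3  0.   0.5] rot [0. 5. 0.]
10 d [-0.7  0.   0.6] rot [0. 5. 0.]
15 d [-0.2  0.   1.4] rot [0. 5. 0.]
20 d [0.2 0.  2. ] rot [0. 5. 0.]
25 d [0.  0.  2.8] rot [0. 5. 0.]
30 d [0.8 0.  3.5] rot [0. 5. 0.]
33 d [0.9 0.  0.4] rot [0. 3. 0.]
```

View pics/w21.png

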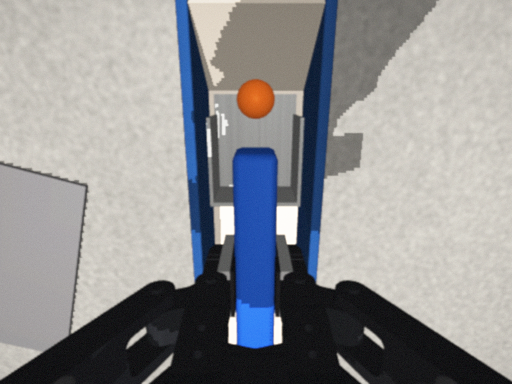

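The ball sits on the lip at (255,98), against the wall. I rock the scoop up.

>>> send_rows(
  deltas=[
    [[-0.8,0,-0.6,0,0.4,0,1],[-0.6,0,0.2,0,2.5,0,1],[-0.6,0,0.3,0,2.5,0,1],[-0.4,0,0.3,0,2.5,0,1],[-0.3,0,0.3,0,2.5,0,1],[-0.1,0,0.7,0,2.5,0,1],[-0.1,0,0.7,0,2.5,0,1],[0.1,0,1,0,2.5,0,1],[0.1,0,1,0,2.5,0,1],[0,0,0,0,0,0,1]],
  ],
)

```text
time: 30.7
tool_pos: [0.466, -0.3296, 0.073]
orientation: [0.0, 0.985, 0.001, -0.175]
contact_force: [0.0, 0.1, -1.6]
grip_width: 0.201
```

>>> send_rows(
  deltas=[
    [[0,0,1.4,0,2.5,0,1],[0,0,1.4,0,2.5,0,1],[0.4,0,1.6,0,2.5,0,1],[0.4,0,1.6,0,2.5,0,1],[4,0,-6,0,0,0,1],[7,0,-12,0,0,0,1],[10,0,-17,0,0,0,1],[0,0,0,0,0,0,1]],
  ],
)

```text
time: 31.5
tool_pos: [0.464, -0.3317, 0.1144]
orientation: [0.001, 0.967, -0.002, -0.255]
contact_force: [0.2, -0.8, -1.6]
grip_width: 0.204
```

Run:
```python
from h import *
lipnow(); snap('wrist','w22')
o=arm.get_obs(); P=o['tool_pos']*1000; M=R.from_quat(o['orientation']).as_matrix()
u=np.array([493,312.]);u/=np.linalg.norm(u)
t,T=scoop_tcp(np.r_[np.array([493,312.])+u*25,175],32,30)
plan([(P+[30,0,80],M,4),(t,T,24)])
```

```text
t 31.5 pos [ 464.  -331.7  114.4] x [-0.87   0.004  0.494] y [ 0.002  1.    -0.005] z [-0.494 -0.003 -0.87 ] q [-33.9  33.    3.5  85.6 -16.1 -30.1] F [ 0.2 -0.8 -1.6] g 0.204
lip [ 361.7 -331.7   92.1] yaw,pitch,roll [-0.24 29.58 -0.31]
[3.4, -0.1, -21.1, 0.0, 0.0, 0.0, 1]
[3.4, -0.1, -21.1, 0.0, 0.0, 0.0, 1]
[3.4, -0.1, -21.1, 0.0, 0.0, 0.0, 1]
[3.4, -0.1, -21.1, 0.0, 0.0, 0.0, 1]
-- [ 493.7 -331.3  193. ]
[-3.7, 29.6, -2.4, 0.7, 0.0, -1.2, 1]
[-4.3, 29.5, -2.8, 0.7, 0.0, -1.2, 1]
[-4.9, 29.4, -3.1, 0.7, 0.0, -1.2, 1]
[-5.5, 29.3, -3.4, 0.7, 0.0, -1.2, 1]
[-6.1, 29.1, -3.8, 0.7, 0.0, -1.2, 1]
[-6.7, 28.9, -4.1, 0.7, 0.0, -1.2, 1]
[-7.3, 28.7, -4.4, 0.7, 0.0, -1.2, 1]
[-7.9, 28.5, -4.8, 0.7, 0.0, -1.2, 1]
[-8.4, 28.3, -5.1, 0.7, 0.0, -1.2, 1]
[-9.0, 28.1, -5.4, 0.7, 0.0, -1.2, 1]
[-9.6, 27.8, -5.7, 0.7, 0.0, -1.2, 1]
[-10.1, 27.5, -6.1, 0.7, 0.0, -1.2, 1]
[-10.7, 27.3, -6.4, 0.7, 0.0, -1.2, 1]
[-11.2, 27.0, -6.7, 0.7, 0.0, -1.2, 1]
[-11.8, 26.6, -7.0, 0.7, 0.0, -1.2, 1]
[-12.3, 26.3, -7.3, 0.7, 0.0, -1.2, 1]
[-12.8, 26.0, -7.6, 0.7, 0.0, -1.2, 1]
[-13.4, 25.6, -7.9, 0.7, 0.0, -1.2, 1]
[-13.9, 25.3, -8.2, 0.7, 0.0, -1.2, 1]
[-14.4, 24.9, -8.5, 0.7, 0.0, -1.2, 1]
[-14.9, 24.5, -8.8, 0.7, 0.0, -1.2, 1]
[-15.4, 24.1, -9.1, 0.7, 0.0, -1.2, 1]
[-15.9, 23.6, -9.3, 0.7, 0.0, -1.2, 1]
[-16.3, 23.2, -9.6, 0.7, 0.0, -1.2, 1]
-- [601.1 379.7 196.6]
```

View pics/w22.png

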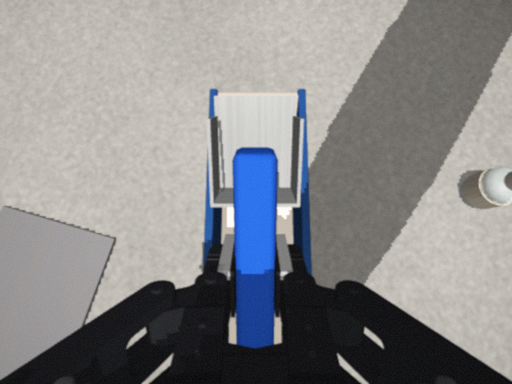

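The ball is not visible here; it may be at the back of the bowl under the handle. I check the other views.

Run:
```python
from h import *
for n in ('scene','side'):
    p,d,i=snap(n,n+'22'); w=pts(d,i)*1000
    hsv=cv2.cvtColor(p,cv2.COLOR_RGB2HSV); m=(cv2.inRange(hsv,(5,150,60),(18,255,255))>0)&(w[...,1]<-250)&(w[...,2]<200)
    q=w[m]; print(n,len(q),q.mean(0) if len(q) else '')
a=cv2.imread('pics/scene22.png')[120:270,100:250]; b=cv2.imread('pics/side22.png')[100:250,220:370]
cv2.imwrite('pics/c22.png',cv2.resize(np.hstack([a,b]),None,fx=2.6,fy=2.6,interpolation=cv2.INTER_CUBIC))
```

```text
scene 1655 [ 185.66229553 -794.84451747   11.12843209]
side 4 [ 466.48568753 -513.61572022   85.98361442]
```

View pics/c22.png

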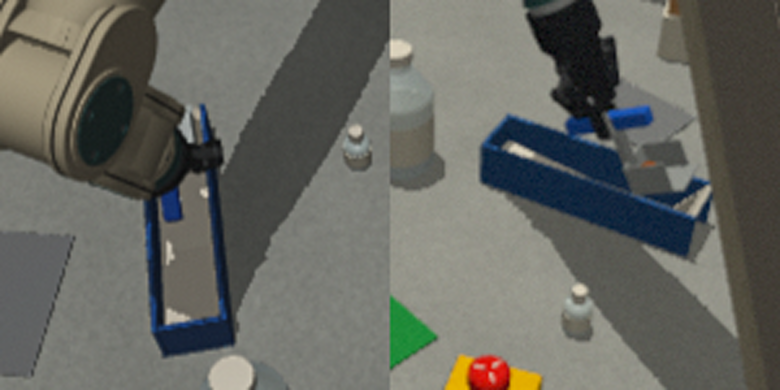

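The side view shows an orange spot inside the bowl at about (648,165), so the ball is in the rear of the scoop. I carry it to the dish.

>>> send_rows(
  deltas=[
    [[3.4,0,-15,0,0,0,1],[3.4,0,-23,0,0,0,1],[3.4,0,-23,0,0,0,1],[3.4,0,-23,0,0,0,1],[-2,15,-1.2,0.4,0,-0.6,1],[-2,15,-1.2,0.4,0,-0.6,1],[-4.3,29.5,-2.8,0.7,0,-1.2,1],[-5,29.4,-3,0.7,0,-1.2,1],[-5.5,29.3,-3.4,0.7,0,-1.2,1],[-6,29,-3.8,0.7,0,-1.2,1]],
  ],
)

```text
time: 32.65
tool_pos: [0.513, -0.1789, 0.1888]
orientation: [-0.059, 0.964, -0.016, -0.259]
contact_force: [-0.2, -0.5, -1.2]
grip_width: 0.194
```

>>> send_rows(
  deltas=[
    [[-6.7,29,-4,0.7,0,-1.2,1],[-7.3,28.7,-4.4,0.7,0,-1.2,1],[-8,28.5,-4.8,0.7,0,-1.2,1],[-8.4,28.3,-5,0.7,0,-1.2,1],[-9,28,-5.4,0.7,0,-1.2,1],[-9.6,27.8,-5.7,0.7,0,-1.2,1],[-10,27.5,-6,0.7,0,-1.2,1],[-10.7,27.3,-6.4,0.7,0,-1.2,1],[-11.2,27,-6.7,0.7,0,-1.2,1],[-11.8,26.6,-7,0.7,0,-1.2,1]],
  ],
)

```text
time: 33.65
tool_pos: [0.5541, 0.1168, 0.1895]
orientation: [-0.175, 0.949, -0.049, -0.256]
contact_force: [0.5, -1.1, -1.8]
grip_width: 0.2
```

Run:
```python
from h import *
lipnow(); snap('wrist','w23')
u=np.array([493,312.]);u/=np.linalg.norm(u)
D=np.array([493,312.])
t=scoop_tcp(np.r_[D+u*25,175],32,30)+(10,)
plan([t])
c=scoop_tcp(np.r_[D+u*22,118],32,0)+(7,)
e=scoop_tcp(np.r_[D+u*20,102],32,-20)+(4,)
f=scoop_tcp(np.r_[D+u*18,98],32,-45)+(5,)
plan([c,e,f],start=t[:2])
```

```text
t 33.65 pos [554.1 116.8 189.5] x [-0.808 -0.308  0.503] y [-0.358  0.934 -0.003] z [-0.469 -0.183 -0.864] q [  8.6  32.7  11.8  98.7  -6.3 -10.6] F [ 0.5 -1.1 -1.8] g 0.2
lip [458.3  80.1 168.2] yaw,pitch,roll [20.85 30.21 -0.22]
[-11.4, 22.4, -7.5, 0.5, 0.0, -0.9, 1]
[-11.8, 22.1, -7.7, 0.5, 0.0, -0.9, 1]
[-12.2, 21.8, -7.9, 0.5, 0.0, -0.9, 1]
[-12.5, 21.6, -8.1, 0.5, 0.0, -0.9, 1]
[-12.9, 21.3, -8.3, 0.5, 0.0, -0.9, 1]
[-13.2, 21.0, -8.5, 0.5, 0.0, -0.9, 1]
[-13.6, 20.7, -8.7, 0.5, 0.0, -0.9, 1]
[-13.9, 20.4, -8.9, 0.5, 0.0, -0.9, 1]
[-14.2, 20.1, -9.1, 0.5, 0.0, -0.9, 1]
[-14.6, 19.7, -9.3, 0.5, 0.0, -0.9, 1]
-- [601.1 379.7 196.6]
[2.8, 0.0, 3.0, 0.0, -4.3, 0.0, 1]
[3.0, 0.0, 2.8, 0.0, -4.3, 0.0, 1]
[3.2, 0.0, 2.6, 0.0, -4.3, 0.0, 1]
[3.4, 0.0, 2.3, 0.0, -4.3, 0.0, 1]
[3.6, 0.0, 2.1, 0.0, -4.3, 0.0, 1]
[3.7, 0.0, 1.8, 0.0, -4.3, 0.0, 1]
[3.8, 0.0, 1.5, 0.0, -4.3, 0.0, 1]
-- [577.7 365.1 188. ]
[7.7, 0.0, -1.6, 0.0, -5.0, 0.0, 1]
[7.5, 0.0, -2.3, 0.0, -5.0, 0.0, 1]
[7.3, 0.0, -2.9, 0.0, -5.0, 0.0, 1]
[7.0, 0.0, -3.5, 0.0, -5.0, 0.0, 1]
-- [551.8 348.8 194.5]
[8.0, 0.0, -4.7, 0.0, -5.0, 0.0, 1]
[7.6, 0.0, -5.3, 0.0, -5.0, 0.0, 1]
[7.1, 0.0, -6.0, 0.0, -5.0, 0.0, 1]
[6.5, 0.0, -6.6, 0.0, -5.0, 0.0, 1]
[5.9, 0.0, -7.1, 0.0, -5.0, 0.0, 1]
-- [513.  324.6 202.7]
```

View pics/w23.png

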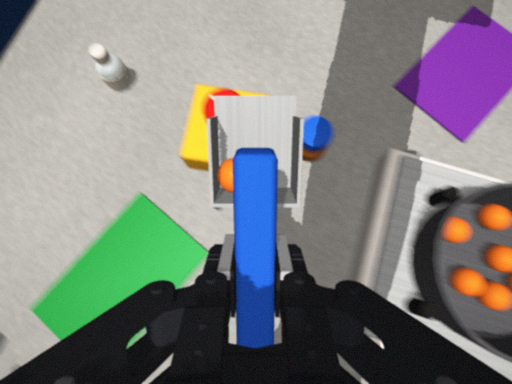

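>>> send_rows(
  deltas=[
    [[-11.4,22.4,-7.5,0.5,0,-0.9,1],[-11.8,22,-7.7,0.5,0,-0.9,1],[-12.2,21.8,-8,0.5,0,-0.9,1],[-12.5,21.6,-8,0.5,0,-0.9,1],[-13,21.3,-8.3,0.5,0,-0.9,1],[-13.2,21,-8.5,0.5,0,-0.9,1],[-13.6,20.7,-8.7,0.5,0,-0.9,1],[-14,20.4,-9,0.5,0,-0.9,1],[-14.2,20,-9,0.5,0,-0.9,1],[-14,17,-9.3,0.5,0,-0.9,1]],
  ],
)

```text
time: 34.7
tool_pos: [0.6047, 0.3712, 0.1963]
orientation: [-0.26, 0.93, -0.071, -0.251]
contact_force: [0.7, -0.5, -1.6]
grip_width: 0.199
```

>>> send_rows(
  deltas=[
    [[0,0,0,0,0,0,1],[2.8,0,3,0,-4.3,0,1],[3,0,2.8,0,-4.3,0,1],[3.2,0,2.6,0,-4.3,0,1],[3.4,0,2.3,0,-4.3,0,1],[3.6,0,2,0,-4.3,0,1],[3.7,0,1.8,0,-4.3,0,1],[0,0,0,0,0,0,1]],
  ],
)

```text
time: 35.5
tool_pos: [0.5807, 0.3547, 0.1894]
orientation: [-0.268, 0.963, -0.011, -0.039]
contact_force: [-0.2, -0.4, -1.9]
grip_width: 0.199
```

Run:
```python
from h import *
lipnow(); snap('wrist','w24')
u=np.array([493,312.]);u/=np.linalg.norm(u)
D=np.array([493,312.])
c=scoop_tcp(np.r_[D+u*22,118],32,0)+(2,)
e=scoop_tcp(np.r_[D+u*20,102],32,-20)+(8,)
f=scoop_tcp(np.r_[D+u*18,98],32,-45)+(5,)
plan([c,e,f])
```

```text
t 35.5 pos [580.7 354.7 189.4] x [-0.853 -0.515  0.081] y [-0.517  0.856 -0.001] z [-0.069 -0.043 -0.997] q [26.2 25.9  7.5 76.2 -0.5 -4.9] F [-0.2 -0.4 -1.9] g 0.199
lip [509.4 311.5 126. ] yaw,pitch,roll [31.12  4.65 -0.06]
[-0.3, 5.4, 1.0, 0.0, -2.3, -0.4, 1]
[-0.3, 5.4, 1.0, 0.0, -2.3, -0.4, 1]
-- [577.7 365.1 188. ]
[3.8, 0.0, -0.8, 0.0, -2.5, 0.0, 1]
[3.8, 0.0, -1.0, 0.0, -2.5, 0.0, 1]
[3.7, 0.0, -1.1, 0.0, -2.5, 0.0, 1]
[3.7, 0.0, -1.3, 0.0, -2.5, 0.0, 1]
[3.6, 0.0, -1.5, 0.0, -2.5, 0.0, 1]
[3.6, 0.0, -1.6, 0.0, -2.5, 0.0, 1]
[3.5, 0.0, -1.8, 0.0, -2.5, 0.0, 1]
[3.4, 0.0, -1.9, 0.0, -2.5, 0.0, 1]
-- [551.8 348.8 194.5]
[8.0, 0.0, -4.7, 0.0, -5.0, 0.0, 1]
[7.6, 0.0, -5.3, 0.0, -5.0, 0.0, 1]
[7.1, 0.0, -6.0, 0.0, -5.0, 0.0, 1]
[6.5, 0.0, -6.6, 0.0, -5.0, 0.0, 1]
[5.9, 0.0, -7.1, 0.0, -5.0, 0.0, 1]
-- [513.  324.6 202.7]
```

View pics/w24.png

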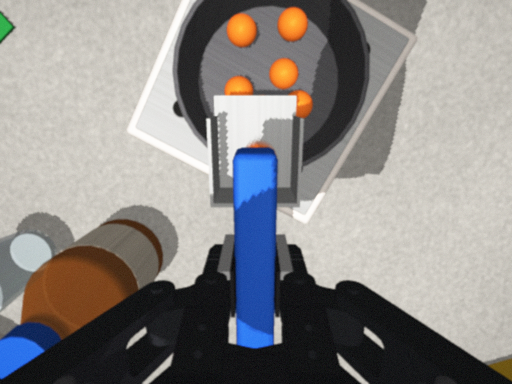

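>>> send_rows(
  deltas=[
    [[0,5,1,0,-2.3,0,1],[0,5,1,0,-2.3,0,1],[3.8,0,-0.8,0,-2.5,0,1],[3.8,0,-1,0,-2.5,0,1],[3.7,0,-1.1,0,-2.5,0,1],[3.7,0,-1.3,0,-2.5,0,1],[3.6,0,-1.5,0,-2.5,0,1],[3.6,0,-1.6,0,-2.5,0,1],[3.5,0,-1.8,0,-2.5,0,1],[3.4,0,-1.9,0,-2.5,0,1]],
  ],
)

```text
time: 36.55
tool_pos: [0.5553, 0.3501, 0.1949]
orientation: [-0.264, 0.948, 0.047, 0.17]
contact_force: [-0.3, -0.5, -2.7]
grip_width: 0.201
```

>>> send_rows(
  deltas=[
    [[8,0,-4.7,0,-5,0,1],[7.6,0,-5.3,0,-5,0,1],[7,0,-6,0,-5,0,1],[6.5,0,-6.6,0,-5,0,1],[6,0,-7,0,-5,0,1],[0,0,0,0,0,0,1],[0,0,0,0,0,0,1]],
  ],
)

```text
time: 37.25
tool_pos: [0.5159, 0.3264, 0.2023]
orientation: [-0.248, 0.89, 0.102, 0.37]
contact_force: [0.1, 0.1, -0.7]
grip_width: 0.199
```

Run:
```python
from h import *
lipnow(); snap('wrist','w25')
o=arm.get_obs(); P=o['tool_pos']*1000; M=R.from_quat(o['orientation']).as_matrix()
b=P+[-5,-10,90]
T=scoop_tcp([0,0,0],32,0)[1]
plan([(b,M,4),(np.array([520,200,240.]),T,6)])
```

```text
t 37.25 pos [515.9 326.4 202.3] x [-0.604 -0.365 -0.709] y [-0.516  0.856 -0.001] z [ 0.608  0.365 -0.705] q [ 23.8  -6.9 -45.4   6.6   5.1  -5.2] F [ 0.1  0.1 -0.7] g 0.199
lip [511.4 323.5  97.6] yaw,pitch,roll [ 31.16 -45.15  -0.1 ]
[-14.4, -1.5, -17.5, 0.0, 0.0, 0.0, 1]
[-14.4, -1.5, -17.5, 0.0, 0.0, 0.0, 1]
[-14.4, -1.5, -17.5, 0.0, 0.0, 0.0, 1]
[-14.4, -1.5, -17.5, 0.0, 0.0, 0.0, 1]
-- [513.  317.4 294.7]
[12.9, -17.3, -0.1, -0.1, 7.6, -0.1, 1]
[12.8, -17.3, 1.6, -0.1, 7.6, -0.1, 1]
[12.6, -17.3, 3.3, -0.1, 7.6, -0.1, 1]
[12.1, -17.3, 4.9, -0.1, 7.6, -0.1, 1]
[11.4, -17.2, 6.4, -0.1, 7.6, -0.1, 1]
[10.5, -17.2, 7.8, -0.1, 7.6, -0.1, 1]
-- [520. 200. 240.]
```

View pics/w25.png

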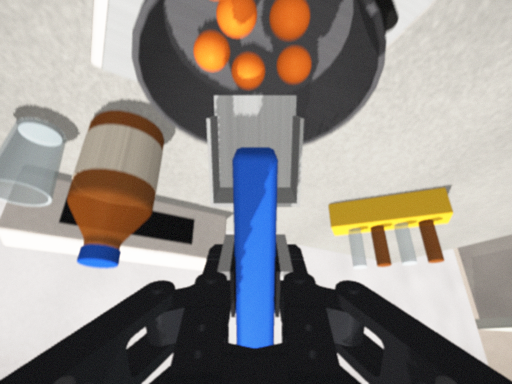

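>>> send_rows(
  deltas=[
    [[-14.4,-1.5,-17.5,0,0,0,1],[-14.4,-1.5,-17.5,0,0,0,1],[-14.4,-1.5,-17.5,0,0,0,1],[-14.4,-1.5,-17.5,0,0,0,1],[13,-17,0,0,7.6,0,1],[12.8,-17,1.6,0,7.6,0,1],[12.6,-17,3.3,0,7.6,0,1],[12,-17,4.9,0,7.6,0,1],[11.4,-17,6.4,0,7.6,0,1],[10.5,-17,7.8,0,7.6,0,1]],
  ],
)

```text
time: 38.3
tool_pos: [0.5211, 0.2011, 0.2423]
orientation: [-0.268, 0.963, -0.002, -0.001]
contact_force: [0.2, 1.2, -1.1]
grip_width: 0.197
```

Run:
```python
from h import *
lipnow()
snap('wrist','w26');p,d,i=snap('scene','s26');p2,d2,i2=snap('side','d26')
a=cv2.imread('pics/s26.png')[120:230,330:460]; b=cv2.imread('pics/d26.png')[270:380,100:230]
cv2.imwrite('pics/c26.png',cv2.resize(np.hstack([a,b]),None,fx=3,fy=3,interpolation=cv2.INTER_CUBIC))
w=pts(d,i)*1000; hsv=cv2.cvtColor(p,cv2.COLOR_RGB2HSV)
m=(cv2.inRange(hsv,(35,100,30),(80,255,255))>0)&(abs(w[...,2]-4)<8)&(w[...,0]<740)
n,l,s,c=cv2.connectedComponentsWithStats(m.astype(np.uint8))
for k in range(1,n):
    if s[k,4]>300: print(cv2.minAreaRect(w[l==k][:,:2].astype(np.float32)),s[k])
# red top
m=(cv2.inRange(hsv,(0,150,80),(6,255,255))>0)&(w[...,2]>70)&(w[...,2]<110)&(w[...,0]<520)
print('red z',np.percentile(w[m][:,2],[50,90]))
```

```text
t 38.3 pos [521.1 201.1 242.3] x [-0.856 -0.517  0.002] y [-0.517  0.856 -0.003] z [ 0.    -0.004 -1.   ] q [ 14.6   8.8  -8.9  72.3  -0.2 -16.5] F [ 0.2  1.2 -1.1] g 0.197
lip [454.3 160.5 172.5] yaw,pitch,roll [31.12  0.12 -0.2 ]
((631.5095825195312, -16.91228485107422), (109.95038604736328, 173.56869506835938), 70.80976867675781) [ 267  211   46   59 2166]
red z [84.45153507 87.28870075]
```

View pics/c26.png

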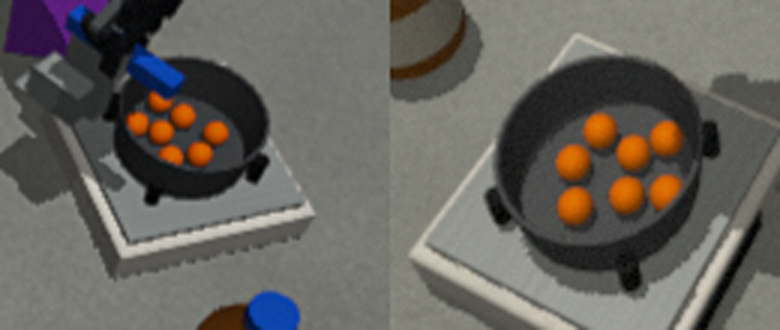

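View pics/s26.png

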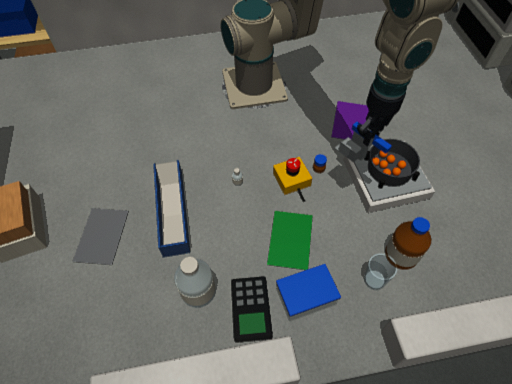

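All seven balls are in the dish and the tub is empty. Next I lay the scoop on the mat, centred at about (0.6325,-0.0165) with yaw -19°.

Run:
```python
from h import *
c=np.array([632.5,-16.6]); a=np.radians(-19.2); u=np.array([np.cos(a),np.sin(a)])
lip=c-33*u
h,T=scoop_tcp(np.r_[lip,80],-19.2,0)
l,T=scoop_tcp(np.r_[lip,6],-19.2,0)
plan([(h,T,10),(l,T,5)])
```

```text
[-1.2, -27.9, 9.0, 0.0, 0.0, 5.0, 1]
[-3.6, -27.7, 8.9, 0.0, 0.0, 5.0, 1]
[-6.0, -27.3, 8.9, 0.0, 0.0, 5.0, 1]
[-8.4, -26.6, 8.9, 0.0, 0.0, 5.0, 1]
[-10.7, -25.8, 8.9, 0.0, 0.0, 5.0, 1]
[-12.9, -24.8, 8.9, 0.0, 0.0, 5.0, 1]
[-15.0, -23.5, 8.9, 0.0, 0.0, 5.0, 1]
[-17.0, -22.1, 8.9, 0.0, 0.0, 5.0, 1]
[-18.9, -20.5, 8.9, 0.0, 0.0, 5.0, 1]
[-20.6, -18.8, 8.9, 0.0, 0.0, 5.0, 1]
-- [675.  -31.4 150. ]
[0.0, 0.0, 14.8, 0.0, 0.0, 0.0, 1]
[0.0, 0.0, 14.8, 0.0, 0.0, 0.0, 1]
[0.0, 0.0, 14.8, 0.0, 0.0, 0.0, 1]
[0.0, 0.0, 14.8, 0.0, 0.0, 0.0, 1]
[0.0, 0.0, 14.8, 0.0, 0.0, 0.0, 1]
-- [675.  -31.4  76. ]
```

>>> send_rows(
  deltas=[
    [[-1.2,-28,2,0,0,5,1],[-3.6,-27.7,2,0,0,5,1],[-6,-27.3,2,0,0,5,1],[-8.4,-26.6,4,0,0,5,1],[-10.7,-25.8,4,0,0,5,1],[-13,-24.8,10,0,0,5,1],[-15,-23.5,15,0,0,5,1],[-17,-22,15,0,0,5,1],[-19,-20.5,15,0,0,5,1],[-20.6,-18.8,10,0,0,5,1]],
  ],
)

```text
time: 39.45
tool_pos: [0.6726, -0.0321, 0.1613]
orientation: [0.166, 0.986, -0.001, 0.001]
contact_force: [-0.1, 0.3, -1.7]
grip_width: 0.2
```

>>> send_rows(
  deltas=[
    [[0,0,10,0,0,0,1],[0,0,0,0,0,0,1],[0,0,0,0,0,0,1]],
  ],
)

```text
time: 39.75
tool_pos: [0.671, -0.031, 0.1513]
orientation: [0.163, 0.987, -0.001, -0.0]
contact_force: [-0.0, 1.3, -1.7]
grip_width: 0.199
```

Run:
```python
from h import *
lipnow(); snap('wrist','w27')
c=np.array([632.5,-16.6]); a=np.radians(-19.2); u=np.array([np.cos(a),np.sin(a)])
toscoop(np.r_[c-33*u,6],-19.2,0)
```

```text
t 39.75 pos [671.  -31.  151.3] x [-0.947  0.322  0.   ] y [ 0.322  0.947 -0.003] z [-0.001 -0.003 -1.   ] q [-8.1 23.3 -1.1 65.7 -0.2 10.7] F [-0.   1.3 -1.7] g 0.199
lip [597.1  -6.   81.3] yaw,pitch,roll [-1.881e+01  1.000e-02 -1.700e-01]
tcp [675.  -31.4  76. ]
t 39.8 pos [671.2 -30.9 151.6] x [-0.947  0.322 -0.   ] y [ 0.322  0.947 -0.003] z [-0.001 -0.003 -1.   ] q [-8.1 23.2 -1.  65.7 -0.2 10.7] F [ 0.2  0.1 -1.7] g 0.2
tool delta mm [-3.7  1.  75.6]
rotvec tool deg [-0.17  0.02  0.4 ]
```

View pics/w27.png

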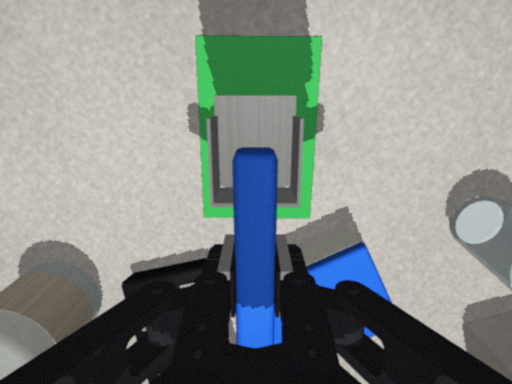

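The scoop hangs aligned over the green mat, whose middle line is at column 258. I lower it with small corrections.

>>> send_rows(
  deltas=[
    [[-2,0.5,20,0,0,0.4,1],[-1.7,0.5,20,0,0,0,1],[0,0,20,0,0,0,1],[0,0,10,0,0,0,1],[0,0,5,0,0,0,1],[0,0,1.5,0,0,0,1],[0,0,0,0,0,0,1]],
  ],
)

```text
time: 40.5
tool_pos: [0.6755, -0.0323, 0.0752]
orientation: [0.167, 0.986, -0.002, 0.0]
contact_force: [-0.3, -0.2, 0.6]
grip_width: 0.2
```

Run:
```python
from h import *
lipnow()
```

```text
t 40.5 pos [675.5 -32.3  75.2] x [-0.944  0.33  -0.001] y [ 0.33   0.944 -0.003] z [-0.    -0.003 -1.   ] q [-8.1 27.2 -5.  57.8 -0.2 11.1] F [-0.3 -0.2  0.6] g 0.2
lip [601.9  -6.8   5.2] yaw,pitch,roll [-19.27  -0.05  -0.18]
```

>>> send_rows(
  deltas=[
    [[0,0,1,0,0,0,1],[0,0,0,0,0,0,1],[0,0,0,0,0,0,0.4],[0,0,0,0,0,0,0],[0,0,0,0,0,0,-1],[0,0,0,0,0,0,-1],[0,0,0,0,0,0,-1],[0,0,0,0,0,0,-1],[0,0,0,0,0,0,-1]],
  ],
)

```text
time: 41.4
tool_pos: [0.6745, -0.0326, 0.0726]
orientation: [0.168, 0.986, -0.002, -0.001]
contact_force: [-0.5, 0.2, -0.2]
grip_width: 0.996
```

>>> send_rows(
  deltas=[
    [[0,0,-10,0,0,0,-1],[0,0,-30,0,0,0,-1],[0,0,-45,0,0,0,-1],[0,0,-45,0,0,0,-1],[40,0,0,0,0,0,-1],[40,0,0,0,0,0,-1],[40,0,0,0,0,0,-1],[40,0,0,0,0,0,-1],[0,0,0,0,0,0,-1]],
  ],
)

```text
time: 42.3
tool_pos: [0.5178, 0.0223, 0.2026]
orientation: [0.167, 0.986, -0.002, -0.004]
contact_force: [0.6, 0.3, -1.0]
grip_width: 0.999
```

Run:
```python
from h import *; from m import comps
show()
p,d,i=snap('scene','s28'); w=pts(d,i); hsv=cv2.cvtColor(p,cv2.COLOR_RGB2HSV)
for nm,lo,hi,z0,z1 in [('handle',(100,120,40),(125,255,255),.09,.115),('red',(0,150,60),(6,255,255),.06,.12)]:
  for m in comps(w,hsv,lo,hi,z0,z1,50):
    print(nm,m.sum(),cv2.minAreaRect((w[m][:,:2]*1000).astype(np.float32)),np.nanpercentile(w[m][:,2],[10,90]))
p,d,i=snap('wrist','w28'); w=pts(d,i); hsv=cv2.cvtColor(p,cv2.COLOR_RGB2HSV)
for nm,lo,hi,z0,z1 in [('handle',(100,120,40),(125,255,255),.09,.115),('red',(0,150,60),(6,255,255),.06,.12),('yellow',(18,150,100),(32,255,255),.03,.06),('mat',(45,100,40),(75,255,255),-.01,.02)]:
  for m in comps(w,hsv,lo,hi,z0,z1,200):
    print(nm,m.sum(),cv2.minAreaRect((w[m][:,:2]*1000).astype(np.float32)),np.nanpercentile(w[m][:,2],[10,90]))
```

```text
t 42.3 pos [517.8  22.3 202.6] x [-0.944  0.329  0.007] y [ 0.329  0.944 -0.005] z [-0.008 -0.002 -1.   ] q [ -4.6   6.4 -16.7  67.4  -0.2  14.6] F [ 0.6  0.3 -1. ] g 0.999
handle 281 ((677.372314453125, -34.83860778808594), (17.737653732299805, 110.59917449951172), 70.90096282958984) [0.0987666  0.10394957]
red 134 ((438.3772888183594, 33.164459228515625), (35.111759185791016, 40.59986877441406), 77.50460815429688) [0.07623    0.08734979]
handle 935 ((651.0076904296875, -23.753803253173828), (17.27721405029297, 58.43144989013672), 70.48567199707031) [0.0987776 0.1025568]
red 1687 ((435.8201599121094, 35.62321853637695), (38.6096076965332, 38.67143249511719), 70.62451171875) [0.0838544  0.08670567]
yellow 6982 ((436.1205749511719, 35.332862854003906), (88.47046661376953, 89.48101806640625), 11.164355278015137) [0.04272036 0.04478112]
mat 6916 ((634.8656005859375, -15.489364624023438), (109.82894134521484, 173.23855590820312), 70.76220703125) [0.00306047 0.00483559]
```

View pics/w28.png

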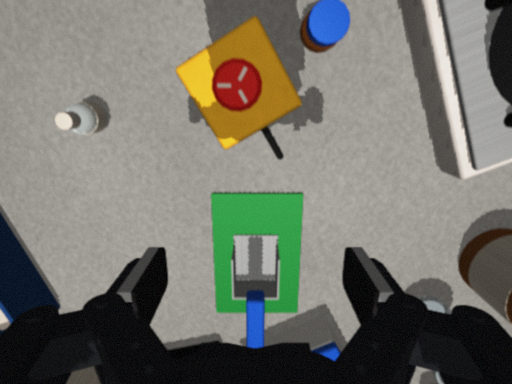

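View pics/s28.png

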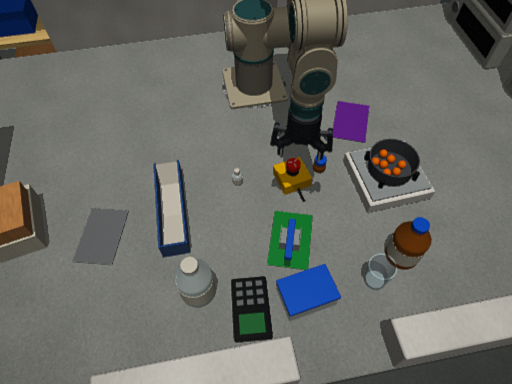

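The scoop sits upright on its mat, its origin a few millimetres from the mat centre. The button at (236,84) measures (0.436,0.0355) and is still down. I go above it.

>>> send_rows(
  deltas=[
    [[27,-5,10,0,0,4,-1],[27,-4,10,0,0,4,-1],[25,-1,10,0,0,4,-1],[0,0,10,0,0,0,-1],[0,0,0,0,0,0,-1],[0,0,0,0,0,0,-1]],
  ],
)

```text
time: 43.0
tool_pos: [0.4497, 0.042, 0.1637]
orientation: [0.27, 0.963, -0.002, 0.0]
contact_force: [-0.6, -0.5, 0.2]
grip_width: 0.998
```

Run:
```python
from h import *
to([435.8,35.4,58],down(149))
```

```text
t 43.0 pos [449.7  42.  163.7] x [-0.855  0.519 -0.001] y [ 0.519  0.855 -0.003] z [-0.    -0.003 -1.   ] q [ -2.8   1.  -27.4  61.6  -0.2  28.5] F [-0.6 -0.5  0.2] g 0.998
tool delta mm [  8.6 -12.5 105.7]
rotvec tool deg [-0.18  0.08 -0.29]
```

>>> send_rows(
  deltas=[
    [[8.5,-12.5,15,0,0,0,-1],[0,0,25,0,0,0,-1],[0,0,0,0,0,0,-1],[0,0,0,0,0,0,-1]],
  ],
)

```text
time: 43.4
tool_pos: [0.435, 0.0357, 0.1237]
orientation: [0.27, 0.963, -0.002, -0.001]
contact_force: [-0.2, 0.8, 0.9]
grip_width: 0.997
```

Run:
```python
from h import *
to([435.8,35.4,58],down(149)); snap('wrist','w29')
```

```text
t 43.4 pos [435.   35.7 123.7] x [-0.854  0.52   0.   ] y [ 0.52   0.854 -0.004] z [-0.002 -0.003 -1.   ] q [ -3.7   1.8 -32.   56.3  -0.2  27.6] F [-0.2  0.8  0.9] g 0.997
tool delta mm [-0.9  0.4 65.7]
rotvec tool deg [-0.22 -0.   -0.31]
```

View pics/w29.png

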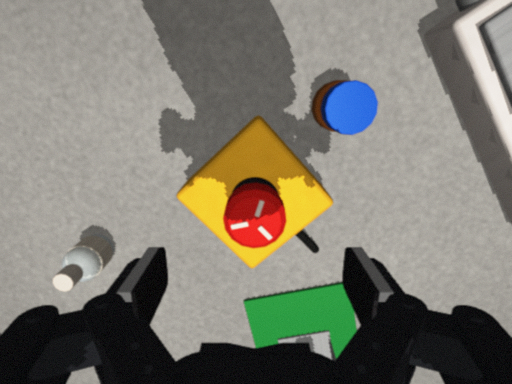

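The head is centred between the fingers at column 255. I descend and close.

>>> send_rows(
  deltas=[
    [[0,0,25,0,0,0,-1],[0,0,20,0,0,0,-1],[0,0,14,0,0,0,-1],[0,0,6,0,0,0,-1],[0,0,0,0,0,0,0],[0,0,0,0,0,0,1],[0,0,0,0,0,0,1],[0,0,0,0,0,0,1],[0,0,0,0,0,0,1]],
  ],
)

```text
time: 44.35
tool_pos: [0.4346, 0.0353, 0.0596]
orientation: [0.27, 0.963, -0.002, 0.0]
contact_force: [-2.2, -1.4, 5.5]
grip_width: 0.465
```

Run:
```python
from h import *
show(); snap('wrist','w30')
```

```text
t 44.35 pos [434.6  35.3  59.6] x [-0.854  0.519 -0.002] y [ 0.519  0.854 -0.004] z [-0.001 -0.005 -1.   ] q [ -3.7   6.4 -36.2  47.4  -0.3  27.6] F [-2.2 -1.4  5.5] g 0.465
```

View pics/w30.png

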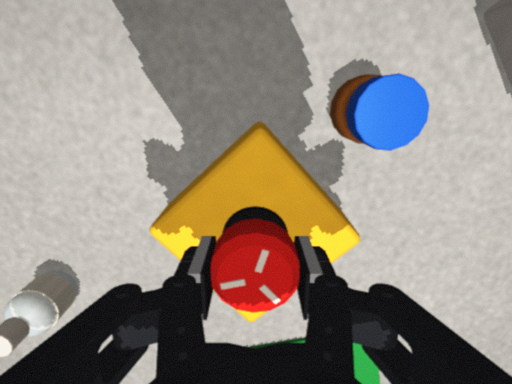

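The head is gripped. I twist clockwise (positive about tool z) while rising with it.

>>> send_rows(
  deltas=[
    [[0,0,-0.7,0,0,4.6,1],[0,0,-0.8,0,0,4.6,1],[0,0,-0.8,0,0,4.6,1],[0,0,-0.8,0,0,4.6,1],[0,0,-0.8,0,0,4.6,1],[0,0,-0.8,0,0,4.6,1],[0,0,-0.8,0,0,4.6,1],[0,0,-0.8,0,0,4.6,1],[0,0,-0.8,0,0,4.6,1],[0,0,-0.8,0,0,4.6,1]],
  ],
)

```text
time: 45.4
tool_pos: [0.4347, 0.0353, 0.0676]
orientation: [0.626, 0.78, -0.002, 0.001]
contact_force: [-2.3, -1.7, 5.8]
grip_width: 0.467
```

Run:
```python
from h import *
o,M=show(); print(o['moment']); p,d,i=snap('wrist','w31'); w=pts(d,i)
hsv=cv2.cvtColor(p,cv2.COLOR_RGB2HSV); m=(cv2.inRange(hsv,(0,150,60),(6,255,255))>0)
print(np.nanpercentile(w[m][:,2],[10,50,90]))
```

```text
t 45.4 pos [434.7  35.3  67.6] x [-0.217  0.976 -0.004] y [ 0.976  0.217 -0.001] z [-0.    -0.005 -1.   ] q [ -3.7   5.8 -35.8  48.5  -0.3  73.8] F [-2.3 -1.7  5.8] g 0.467
[-0.23277051  0.36913897  0.10059373]
[0.08391634 0.09326276 0.09426599]
```

View pics/w31.png

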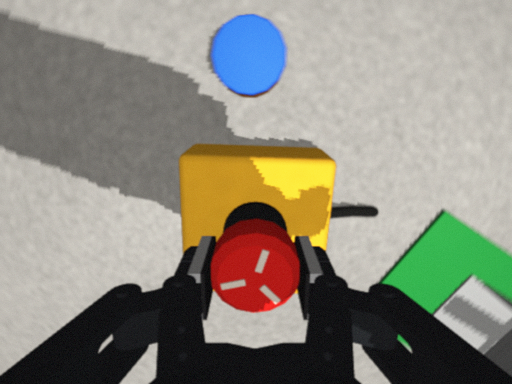

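The head turned with the fingers and its top now measures 0.0933–0.0943 m. I let go and rise.

>>> send_rows(
  deltas=[
    [[0,0,-0.3,0,0,0.5,1],[0,0,0,0,0,0,1],[0,0,0,0,0,0,0.4],[0,0,0,0,0,0,-0.2],[0,0,0,0,0,0,-1],[0,0,0,0,0,0,-1],[0,0,0,0,0,0,-1],[0,0,0,0,0,0,-1],[0,0,-20,0,0,0,-1],[0,0,-40,0,0,0,-1]],
  ],
)

```text
time: 46.45
tool_pos: [0.4303, 0.0363, 0.1239]
orientation: [0.628, 0.778, -0.004, -0.003]
contact_force: [1.1, 0.3, 0.2]
grip_width: 0.998
```

>>> send_rows(
  deltas=[
    [[0,0,-45,0,0,0,-1],[0,0,-45,0,0,0,-1],[0,0,0,0,0,0,-1],[0,0,0,0,0,0,-1],[0,0,0,0,0,0,-1]],
  ],
)

```text
time: 46.95
tool_pos: [0.4329, 0.0364, 0.215]
orientation: [0.628, 0.778, -0.003, -0.001]
contact_force: [0.5, 0.5, -0.6]
grip_width: 1.001
```

Run:
```python
from h import *
show()
for n in ('wrist','side','scene'):
    p,d,i=snap(n,n+'32'); w=pts(d,i)
    hsv=cv2.cvtColor(p,cv2.COLOR_RGB2HSV); m=(cv2.inRange(hsv,(0,150,60),(6,255,255))>0)&(abs(w[...,0]-.436)<.03)&(abs(w[...,1]-.035)<.03)
    print(n,'red',m.sum(),np.nanpercentile(w[m][:,2],[50,90,97]))
    m=(cv2.inRange(hsv,(100,120,40),(125,255,255))>0)&(abs(w[...,2]-.1)<.008)&(w[...,0]>.58)&(w[...,0]<.75)&(abs(w[...,1]+.03)<.06)
    if m.sum()>50: print('handle',cv2.minAreaRect((w[m][:,:2]*1000).astype(np.float32)),np.nanpercentile(w[m][:,2],[10,90]))
a=cv2.imread('pics/scene32.png')[120:290,220:450]; b=cv2.imread('pics/side32.png')[190:360,90:320]
cv2.imwrite('pics/c32.png',cv2.resize(np.hstack([a,b]),None,fx=1.7,fy=1.7,interpolation=cv2.INTER_CUBIC))
```

```text
t 46.95 pos [432.9  36.4 215. ] x [-0.212  0.977 -0.002] y [ 0.977  0.211 -0.005] z [-0.005 -0.003 -1.   ] q [ -3.6  -3.  -24.8  68.4  -0.2  74.2] F [ 0.5  0.5 -0.6] g 1.001
wrist red 1351 [0.09351623 0.09460232 0.09498428]
handle ((674.9306030273438, -31.93999481201172), (18.173330307006836, 110.1921157836914), 70.28321075439453) [0.09807851 0.10256597]
side red 188 [0.09363014 0.09616278 0.09731535]
handle ((677.8574829101562, -33.110939025878906), (19.691530227661133, 112.25994110107422), 70.76553344726562) [0.09543347 0.10500157]
scene red 135 [0.09259717 0.0954258  0.09641281]
handle ((677.0462646484375, -34.64192199707031), (17.75121307373047, 109.82608032226562), 70.72891998291016) [0.09910283 0.10371234]
```

View pics/c32.png

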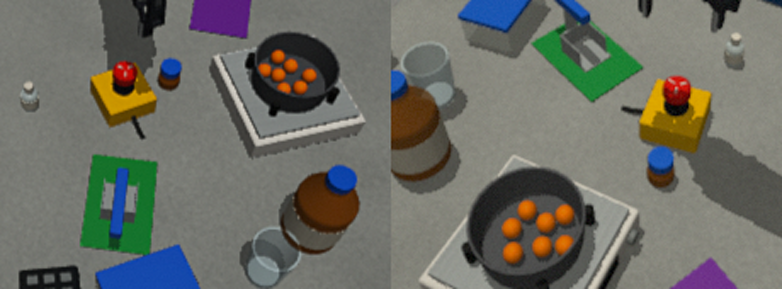

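The stop is up at about 0.094 m, seven balls are in the dish, the scoop is upright on its mat, and nothing touches the robot. I hand in.

```bash
python3 -c "
from workcell import arm
print(arm.close_job())"
```

```text
the job is handed in; nothing more can be done
None
```

The job is done and handed in after about 47 s of robot time; the hand-in gave no verdict.

**What I did**
1. I pressed the stop fully down with the shut fingers. Its top then read about 86.7 mm, against 86 mm nominal when down.
2. Seven balls were present. I scooped six in the first pass and the last one in a second pass, and tipped them all into the dish.
3. I laid the scoop back on the green mat.
4. I gripped the button head and turned it about 46° clockwise until it came up.

**Last checks**
- **Balls:** seven are visible in the dish from both fixed cameras, and after the second pass the tub looked empty.
- **Scoop:** it is upright on the mat and let go. The cameras differ by about 3 mm on the handle position, which puts the bowl centre within about 5 mm of the mat's centre.
- **Button:** its top measured 93–94 mm in all three views, against 94 mm when fully up.
- **Bystanders and gripper:** the bottles, jar, vial and beaker looked unmoved in the pictures. The open gripper is at 215 mm and touches nothing.

**Not as planned**
- One ball rolled back into the tub during the first lift, so a second pass was needed.
- Joint 4 reached its range limit (123°) once over the dish. The arm simply stopped short there, with no other effect.

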